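# Jack the slab carrier out of the rinsing bath and rack the slabs

### The job

The rinsing bath is drained. Lift its lid off and lay it flat, knob up, on the worktop, then work the pump lever at the side of the bath down and up, stroke by stroke, until the carrier inside has been jacked right up. Then take every porcelain slab out of the carrier and stand it on its long edge in a slot of the wire drying rack, leaving the carrier up.

Things in the scene. Friction and masses are not known exactly. Their poses are not given: they have to be found in the camera images.
- bath: Fixed rinsing bath, white case, steel rim 120 mm up, 138 mm (its x) by 226 mm (its y, -126 to +100); open inside 110 x 198 mm. Origin on the worktop under the slots; x away from the control panel (robot side), z up. A lift post with the pump lever stands outside its -y end (y -130 to -171, x -15 to +101, 155 mm high); its toothed bar rises with the lift to 200 mm.
- lift (a joint): Height of the carrier, m. 0 = down (slab tops 30 mm below the rim). A ratchet with 12 mm teeth holds it: each full lever stroke raises it one tooth, to about 0.010, 0.022, 0.034, 0.046, 0.058 and, right up after six teeth, 0.070 (slab tops 40 mm above the rim); end stop 0.0755, where a seventh stroke jams. It does not sink back.
- pump_lever (a joint): Angle of the pump lever, rad: 0 = handle fully up (stop), 0.42 = fully down (stop), level at 0.21. Pressing down raises the carrier (go beyond 0.39); the way up only resets the pawl (go below 0.03). 3 to 10 N at the grip; the lever stays where it is left.
- lever_grip (a point): Middle of the lever's black rubber grip, a round bar 18 mm thick and 72 mm long pointing from the post to the bath's -x (towards the robot). 150 mm from the pivot; 155 mm above the worktop with the handle up, 92 mm with it down.
- lever_pivot (a point): Pivot of the pump lever, 13, -151, 122 mm in the bath frame; its axis lies along the bath's y, so the grip swings in the bath's x-z plane.
- carrier: Wire carrier in the bath, raised with the lever only, never by hand. Slabs stand on two rails between hoops 30 mm higher, every 18 mm along the bath's y, gaps 14 mm; slabs in every second gap, 36 mm apart. Its hanger bar crosses the rim at the bath's y = -103 mm, top 8 mm above the rim when down. Origin = the bath's when down, rising with the lift.
- lid: Loose flat steel lid on the bath, 132 x 190 x 4 mm, 0.30 kg, ribs 6 mm deep below it (102 x 164 mm outside, hanging in the bath's mouth), black round knob in the middle. Origin at the centre of the plate's underside, z up; lying on the worktop on its ribs the origin is at z = 6 mm.
- lid_knob (a point): Middle of the lid's upright round knob, 28 mm in diameter, from 14 mm below to 13 mm above this point, which is 24 mm above the lid's underside.
- rack: Loose wire drying rack, 206 x 92 x 52 mm, 0.6 kg. Origin on the worktop under its centre, x along its length. Slabs stand across it on two rails, tops 20 mm up, between eleven hoops at x = -90, -72, .. +90 mm (52 mm high, 4 mm wire): ten slots 14 mm wide at x = -81, -63, .. +81. A slab in a slot has its thickness along the rack's x and its centre 53 mm up.
- slab_1: White porcelain mixing slab 1, a plate 90 x 66 x 10 mm with three shallow round wells on one face, about 0.14 kg. Origin at its centre; x along the 90 mm length, y through the 10 mm thickness, z along the 66 mm height. It starts on its long edge in the carrier (z up); its slot is the farthest from the lift post, 62 mm to +y of the bath origin. May be absent.
- slab_2: White porcelain mixing slab 2, a plate 90 x 66 x 10 mm with three shallow round wells on one face, about 0.14 kg. Origin at its centre; x along the 90 mm length, y through the 10 mm thickness, z along the 66 mm height. It starts on its long edge in the carrier (z up); slot 26 mm to +y of the bath origin. May be absent.
- slab_3: White porcelain mixing slab 3, a plate 90 x 66 x 10 mm with three shallow round wells on one face, about 0.14 kg. Origin at its centre; x along the 90 mm length, y through the 10 mm thickness, z along the 66 mm height. It starts on its long edge in the carrier (z up); slot 10 mm to -y of the bath origin. May be absent.
- slab_4: White porcelain mixing slab 4, a plate 90 x 66 x 10 mm with three shallow round wells on one face, about 0.14 kg. Origin at its centre; x along the 90 mm length, y through the 10 mm thickness, z along the 66 mm height. It starts on its long edge in the carrier (z up); slot nearest the lift post, 46 mm to -y of the bath origin. May be absent.

How it is judged (in metres and radians):
On the way, in this order (a step that is already met when the one before it is completed fails the run):
1. the lid lies flat on the worktop (height (world z) of lid below 0.012 m and angle between lid's own z axis and vertical below 0.06 rad), for 0.2 s.
2. the carrier is jacked right up and held by its ratchet (value of joint lift above 0.066 m), for 0.3 s.
At the end, for the whole second after the job is handed in: Every slab present stands still on its long edge in a slot of the upright rack (centre 47 to 58 mm above the rack's foot, within 25 mm of its middle line, leaning less than 0.25 rad), the lid lies flat on the worktop (0.06 rad) and the lift is still right up (over 0.066 m) (all of step 1 and value of joint lift above 0.066 m and x of slab_1 in the frame of rack between -0.09 and 0.09 m and y of slab_1 in the frame of rack between -0.025 and 0.025 m and z of slab_1 in the frame of rack between 0.047 and 0.058 m and angle between the y axis of each of slab_1, slab_2, slab_3, slab_4 and the x axis of rack, either way round below 0.25 rad and linear speed of each of slab_1, slab_2, slab_3, slab_4 below 0.02 m/s and x of slab_2 in the frame of rack between -0.09 and 0.09 m and y of slab_2 in the frame of rack between -0.025 and 0.025 m and z of slab_2 in the frame of rack between 0.047 and 0.058 m and x of slab_3 in the frame of rack between -0.09 and 0.09 m and y of slab_3 in the frame of rack between -0.025 and 0.025 m and z of slab_3 in the frame of rack between 0.047 and 0.058 m and x of slab_4 in the frame of rack between -0.09 and 0.09 m and y of slab_4 in the frame of rack between -0.025 and 0.025 m and z of slab_4 in the frame of rack between 0.047 and 0.058 m and angle between rack's own z axis and vertical below 0.06 rad and height (world z) of rack below 0.006 m); the robot touches nothing.
It fails at once if the carrier is raised by hand instead of with the lever (value of joint lift below 0.06 m and contact force between any of the fingers, the arm and carrier above 8 N).
It fails at once if a slab is taken out before the carrier has been jacked up (value of joint lift below 0.05 m and height (world z) of any of slab_1, slab_2, slab_3, slab_4 above 0.12 m).
Of slab_1, slab_2, slab_3, slab_4 only 2 to 4 are there at a start; the rules pass over those that are not, and their reading is None.
At some moment in a run one of rack, lid may be knocked a few centimetres aside while the robot is not near it.
It also fails if it takes over 210 s, if anything falls off the work surface, if the arm or the gripper's body presses on something with over 40 N, if the wrist force passes 120 N, or if a joint passes its speed limit or range.

### The arm

A 6-joint arm with a two-finger parallel gripper is mounted at the origin on a cart in front of the work surface, level with it; the furniture and walls round the work are solid. World frame = base frame: x ahead of the robot, y to its left, z up, the work surface at z = 0. Lengths are in mm, angles in rad, forces in N, time in s.
With the tool pointing down it reaches from about 375 to 900 mm from the base axis. Payload 3.1 kg.
Tool frame: the origin (TCP) lies at the very end of the fingers, on their centre line; the grasp point (between the pads) lies 19 mm behind it; z points along the fingers, y is the direction in which the jaws open and shut (so a half turn about z gives the same grasp; the last joint's range is limited). The gripper opens to 87 mm and grips with 3 to 60 N. Pads are 19 mm wide; open, the fingers measure 117 mm over their backs; the gripper's body (75 mm by 190 mm) begins 51 mm behind the grasp point.
Start: joints at [1.131, 0.527, 1.433, -0, 1.181, -0.178], TCP at [161.118, 603.852, 222.548] pointing down, gripper open.
Joint ranges: [-3.08, 3.08], [-0.75, 2.2], [0.22, 2.44], [-1.43, 4.57], [0, 2.65], [-2.85, 2.85]. Speed limits (rad/s): [2.79, 2.79, 3.14, 3.14, 3.14, 3.14].

### API

Orientations are given as a unit quaternion [x, y, z, w].
In Python, from bench import manip, cams, ticket gives the robot as it stands.
- The arm moves only by the tool apply_moves, never from a script. Its arguments are lists of equal length, an entry for each row: "claw": the opening, from -1 (shut) to 1 (fully open); "slide": the shift along the tool's x, y, z in m, a list of three; "yaw": the turn about the tool's z in units of 6 degrees (1.0 is 6 degrees). A call has 1 to 12 rows; each row shifts and turns the commanded pose from where the row before left it, along the tool's axes as they then stand; what a row does not reach is not made up. A row lasts 1/10 s, in which the tool goes at most 50 mm and 8.59 degrees, less where a joint would pass 70% of its speed; a pose out of reach is approached as far as the arm can. A call is refused whole if a number of a shift passes 0.05 or a number of a turn 1, either way. A call with a gripper value outside its range is refused whole. The fingers move at their own pace and stop on an object; the grip force is fixed at half the most. Time passes only in rows, so rows that do not move let the fingers close. It gives the time, the measured TCP pose, the force and the opening at its end, in the units of the state.
- manip.state(): the state, without advancing time (a new reading comes with each control period).
- cams.get_image(name): name is "scene" or "top"; returns a dict with "img" (420x560x3 uint8, blue, green, red), "range_z" (420x560 float32, mm along the optical axis (not along the pixel's ray), 0 where there is no reading), "fx", "fy", "cx", "cy" (pixels), "R" (3x3) and "t" (3): a world point X has camera coordinates R X + t. Camera axes: x right, y down, z forward; pixel columns grow to the right and rows downward; lengths in mm; the calibration is good to about 2 mm. A picture is of the moment at which its call begins.
- ticket.finish_job(): hands the job in, once; it reports no verdict.
The state is a dict: "clock": time; "joints": joint angles; "qvel": joint speeds; "effort": joint torques, N m; "tcp_pos": TCP position; "orientation": TCP orientation; "contact_force": force on the tool from outside, world axes, zero at the start; "ft_torque": the same for the moment, N m; "grip_width": finger opening in mm.
Only numpy, scipy, OpenCV 4.12 (cv2) and the standard library are available. Lean on these libraries where they do the work, as an engineer would, in place of code of your own. Each camera call takes 0.05 s, during which the arm holds its last target.

## Working session

There is one attempt and no reset: what is moved stays moved. The work goes in short steps, Python scripts to look and compute and a tool call to move; the robot and the scene stay as the last step left them, time stands still between calls to the robot, and variables do not carry over. Pictures are saved under pics/ and viewed, and the job is handed in when it is done.

Besides the shell and the picture viewer there is one more tool, called after "Request:" in YAML: its name, and indented under it one key for each argument. apply_moves: Moves the arm, as the interface text tells. Its arguments: {"type":"object","properties":{"claw":{"type":"array","items":{"type":"number"}},"slide":{"type":"array","items":{"type":"array","items":{"type":"number"}}},"yaw":{"type":"array","items":{"type":"number"}}},"required":["claw","slide","yaw"]}

```bash
ls; mkdir -p pics
python3 - <<'E'
from bench import manip, cams, ticket
import cv2,pickle
print(manip.state())
for n in ("scene","top"):
    d=cams.get_image(n); cv2.imwrite(f"pics/{n}0.png",d["img"]); pickle.dump(d,open(f"{n}0.pkl","wb"))
    print(n,d["fx"],d["cx"],d["cy"],d["R"],d["t"])
E
```

```text
pics
{'clock': 0.0, 'joints': array([ 1.13150238e+00,  5.28451070e-01,  1.43390004e+00, -2.74149009e-05,
        1.18138300e+00, -1.78514409e-01]), 'qvel': array([-5.64872175e-04,  9.27867792e-04, -2.82225410e-04,  4.64850620e-06,
       -1.17322983e-03, -1.05089587e-03]), 'effort': array([-6.35730958e-04, -4.40042925e+01, -1.76590794e+01,  6.31628162e-02,
        5.83510380e-02, -1.78573036e-04]), 'tcp_pos': array([160.81884407, 603.2009489 , 221.58162371]), 'orientation': array([ 1.30015363e-01,  9.91511401e-01, -1.02389981e-03, -3.13441160e-04]), 'contact_force': array([0.77239593, 0.4569794 , 0.27441223]), 'ft_torque': array([-0.00358553, -0.05745669,  0.02172772]), 'grip_width': 86.76899084611105}
scene 512.7916802127011 263.65554605133843 206.9800087510549 [[ 0.69529434  0.71858238  0.01432277]
 [ 0.6283932  -0.59811438 -0.49737429]
 [-0.34883775  0.35482186 -0.86741782]] [-380.27481054 -274.40715505 1441.22256457]
top 454.81918754211586 276.88805800642774 211.35874423155715 [[-2.57928231e-02 -9.99666987e-01 -8.03228863e-04]
 [-9.93425629e-01  2.57214192e-02 -1.11552356e-01]
 [ 1.11535868e-01 -2.07930206e-03 -9.93758234e-01]] [  -5.86409832  557.2846141  1199.52660178]
```

View pics/scene0.png

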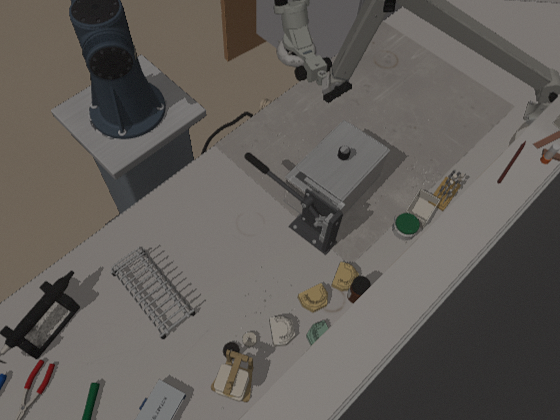

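View pics/top0.png

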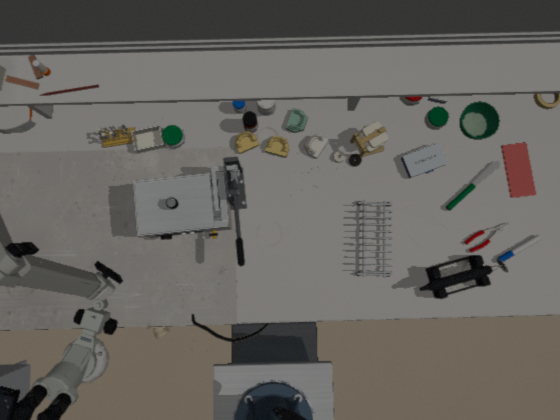

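```bash
cat > h.py <<'E'
import numpy as np,cv2,pickle
def pts(d):
    z=d["range_z"].astype(float); v,u=np.mgrid[0:z.shape[0],0:z.shape[1]]
    P=np.stack([(u-d["cx"])/d["fx"]*z,(v-d["cy"])/d["fy"]*z,z],-1)
    W=(P-d["t"])@d["R"]; W[z<=0]=np.nan; return W
def ray(d,u,v,zp):
    r=d["R"].T@np.array([(u-d["cx"])/d["fx"],(v-d["cy"])/d["fy"],1.]); c=-d["R"].T@d["t"]
    return c+r*(zp-c[2])/r[2]
def proj(d,X):
    c=d["R"]@np.array(X,float)+d["t"]; return d["fx"]*c[0]/c[2]+d["cx"],d["fy"]*c[1]/c[2]+d["cy"]
def load(n): return pickle.load(open(n+".pkl","rb"))
def snap(tag,names=("scene","top")):
    from bench import cams
    o=[]
    for n in names:
        d=cams.get_image(n); pickle.dump(d,open(f"{n}{tag}.pkl","wb")); cv2.imwrite(f"pics/{n}{tag}.png",d["img"]); o.append(d)
    return o
E
python3 - <<'E'
from h import *
d=load("top0"); W=pts(d)
h=np.clip(np.nan_to_num(W[...,2]),-20,400); im=cv2.applyColorMap(((h+20)/420*255).astype(np.uint8),cv2.COLORMAP_JET)
cv2.imwrite("pics/hm.png",im)
c=cv2.resize(d["img"][140:340,0:300],None,fx=2.6,fy=2.6,interpolation=cv2.INTER_CUBIC); cv2.imwrite("pics/c1.png",c)
d2=load("scene0")
c=cv2.resize(d2["img"][100:280,200:460],None,fx=3,fy=3,interpolation=cv2.INTER_CUBIC); cv2.imwrite("pics/c2.png",c)
for p in [(172,203),(140,182),(212,176),(238,245),(240,260),(20,250),(80,270),(105,275),(90,325),(60,370),(375,240),(460,275),(165,330)]:
    print(p,W[p[1],p[0]].round())
E
```

```text
(172, 203) [573. 240. 133.]
(140, 182) [630. 324. 121.]
(212, 176) [640. 141. 124.]
(238, 245) [464.  77. 141.]
(240, 260) [428.  72. 146.]
(20, 250) [454. 448. 426.]
(80, 270) [414. 451. 165.]
(105, 275) [399. 419.  94.]
(90, 325) [275. 460.  80.]
(60, 370) [182. 498. 154.]
(375, 240) [ 474. -289.   -4.]
(460, 275) [ 375. -488.   69.]
(165, 330) [245. 292.  -9.]
```

View pics/c1.png

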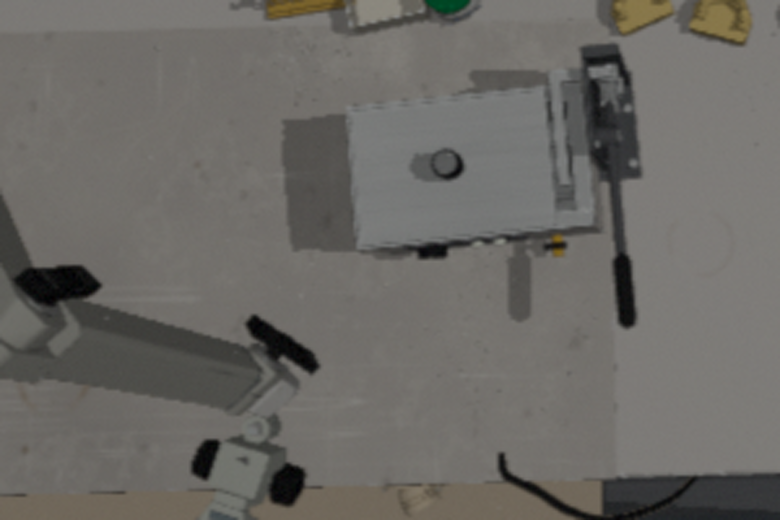

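View pics/c2.png

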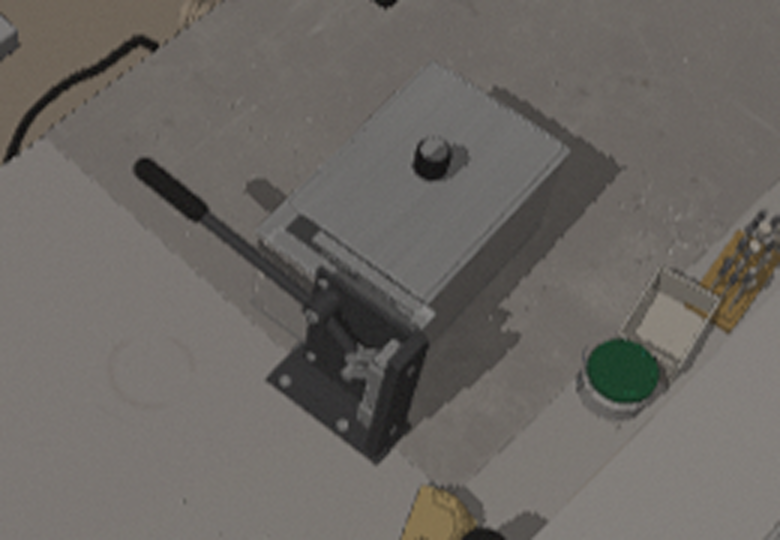

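View pics/hm.png

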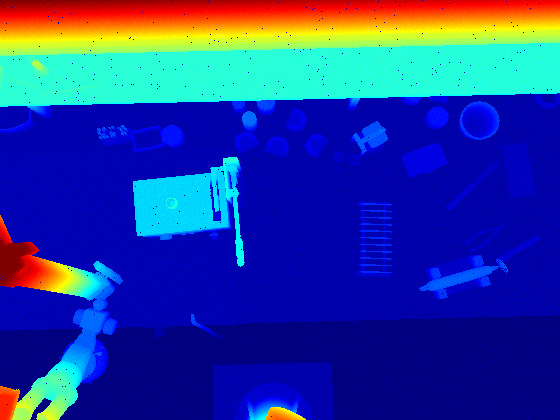

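Run:
```python
from h import *
for n in("top0","scene0"):
    d=load(n);W=pts(d).reshape(-1,3)
    m=(W[:,1]>340)&(W[:,0]<520)&(W[:,0]>-200)&(W[:,2]>25); Q=W[m]
    print(n,proj(d,[161,604,222]),proj(d,[161,604,420]))
    for z0 in range(25,1000,75):
        q=Q[(Q[:,2]>=z0)&(Q[:,2]<z0+75)]
        if len(q): print(z0,len(q),q.min(0).round(),q.max(0).round(), np.median(q,0).round())
d=load("scene0");c=cv2.resize(d["img"][0:130,200:460],None,fx=3,fy=3,interpolation=cv2.INTER_CUBIC); cv2.imwrite("pics/c3.png",c)
d=load("top0");c=cv2.resize(d["img"][220:420,0:200],None,fx=3,fy=3,interpolation=cv2.INTER_CUBIC); cv2.imwrite("pics/c4.png",c)
```

```text
top0 (np.float64(-3.59846979434883), np.float64(388.6582277842357)) (np.float64(-72.77548052378853), np.float64(419.75347157428837))
25 2751 [123. 387.  25.] [427. 556. 100.] [260. 455.  70.]
100 2015 [103. 409. 100.] [435. 564. 175.] [175. 475. 151.]
175 1661 [ 87. 431. 175.] [431. 570. 250.] [130. 483. 207.]
250 942 [118. 442. 250.] [519. 552. 325.] [395. 467. 298.]
325 1453 [129. 449. 325.] [517. 548. 400.] [412. 480. 355.]
400 680 [395. 448. 400.] [471. 501. 438.] [442. 475. 413.]
scene0 (np.float64(325.21035951248194), np.float64(-28.096259121462964)) (np.float64(334.9477196449942), np.float64(-101.67493600073848))
25 2063 [118. 383.  25.] [423. 550. 100.] [263. 448.  70.]
100 1568 [ 96. 404. 100.] [433. 549. 175.] [186. 465. 142.]
175 631 [113. 425. 175.] [432. 511. 250.] [401. 447. 211.]
250 741 [368. 439. 250.] [520. 556. 325.] [418. 459. 292.]
325 842 [386. 447. 325.] [520. 612. 386.] [470. 506. 350.]
```

View pics/c3.png

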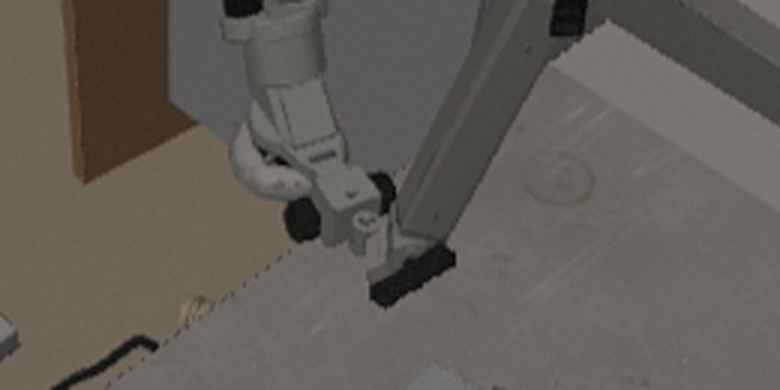

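View pics/c4.png

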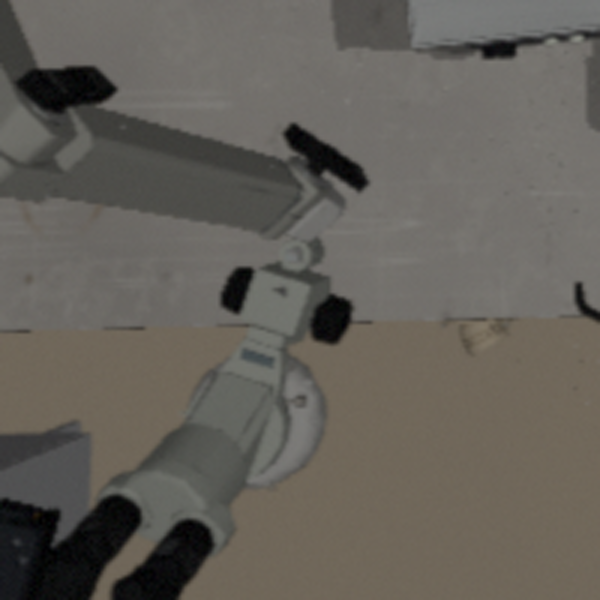

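Run:
```python
from h import *
d=load("top0");W=pts(d); Z=W[...,2]
def rect(m):
    P=W[m][:,:2].astype(np.float32); return len(P),cv2.minAreaRect(P)
for n in("top0","scene0"):
    d=load(n);W=pts(d);Z=W[...,2]
    X,Y=W[...,0],W[...,1]
    k=(Z>138)&(Z<175)&(X>530)&(X<620)&(Y>190)&(Y<290)
    print(n,"knob",k.sum(),W[k].mean(0),W[k].min(0),W[k].max(0))
    kk=k&(Z>W[k][:,2].max()-8); print(W[kk].mean(0))
    box=(X>480)&(X<680)&(Y>100)&(Y<360)
    m=box&(Z>112)&(Z<134)
    print("all",rect(m)); 
    m2=box&(Z>119)&(Z<130)&(Y>135); print("lid-ish",rect(m2),np.median(Z[m2]))
    hist=np.histogram(Z[box],bins=np.arange(60,180,4)); print(hist[0])
    g=(X<500)&(X>380)&(Y>40)&(Y<110)&(Z>60); print("lever",g.sum(),W[g].mean(0),W[g].min(0),W[g].max(0))
    P=W[g]; c=P.mean(0); u=np.linalg.svd(P-c,full_matrices=0)[2][0]; print(u)
    pst=(X<760)&(X>500)&(Y>20)&(Y<140)&(Z>138); print("post",W[pst].min(0),W[pst].max(0))
    r=(X<600)&(X>350)&(Y>-380)&(Y<-220)&(Z>35)&(Z<65); print("rack",rect(r))
```

```text
top0 knob 48 [569.66282362 234.29488398 150.40697686] [558.4698785  225.90814561 138.05034251] [585.4570086  250.25784071 159.86043842]
[571.57362529 236.24779645 153.91795439]
all (4933, ((581.4723510742188, 216.29977416992188), (155.50323486328125, 247.28155517578125), 5.122906684875488))
lid-ish (3779, ((579.2662353515625, 233.95355224609375), (153.35501098632812, 209.91477966308594), 4.667531967163086)) 121.9974981919793
[  12   20   40   35   40   40   32   41   25   19   11    5    8   55
 1225 2827  707  101   22   15   36   46   15   41    5    0    0    0
    0]
lever 228 [454.19178523  74.51263654 140.71763389] [413.34194288  63.61330749 131.28895814] [499.21297095  84.79997477 148.269602  ]
[-0.99231204 -0.08392387  0.09095932]
post [503.78254555  74.78541014 138.00042533] [681.49004405 110.86211849 159.69906283]
rack (528, ((478.94537353515625, -280.85626220703125), (83.74993896484375, 184.3765106201172), 86.82560729980469))
scene0 knob 77 [573.70642057 228.37545571 148.8511162 ] [558.31600938 219.94792142 138.3177317 ] [584.08004597 248.74680308 156.79619468]
[572.97569485 229.97378355 153.51618774]
all (4520, ((584.1463623046875, 215.52874755859375), (167.9984588623047, 246.9512176513672), 5.518320560455322))
lid-ish (3706, ((575.9200439453125, 231.62254333496094), (152.41062927246094, 207.29295349121094), 5.2780070304870605)) 122.51590790272226
[  41   37   28   23   34   25   29   39   53   45   73   50   59   47
  611 2765  970  117   22   18   40   61   17   39    9    0    0    0
    0]
lever 249 [454.27255473  68.71411949 140.87442247] [411.98364178  59.90009399 128.61657572] [499.69296017  80.03882695 149.25337324]
[ 0.99163469  0.08514254 -0.09701228]
post [500.20880814  68.92155306 138.03517745] [681.85654506 108.76779493 159.06883538]
rack (850, ((476.24169921875, -285.689697265625), (83.74962615966797, 185.7646026611328), 86.80818939208984))
```

Run:
```python
from h import *
t=load("top0");s=load("scene0")
cv2.imwrite("pics/k1.png",cv2.resize(t["img"][165:245,120:260],None,fx=5.6,fy=5.6,interpolation=cv2.INTER_CUBIC))
cv2.imwrite("pics/k2.png",cv2.resize(s["img"][115:230,240:400],None,fx=5,fy=5,interpolation=cv2.INTER_CUBIC))
```

```text
(no output)
```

View pics/k1.png

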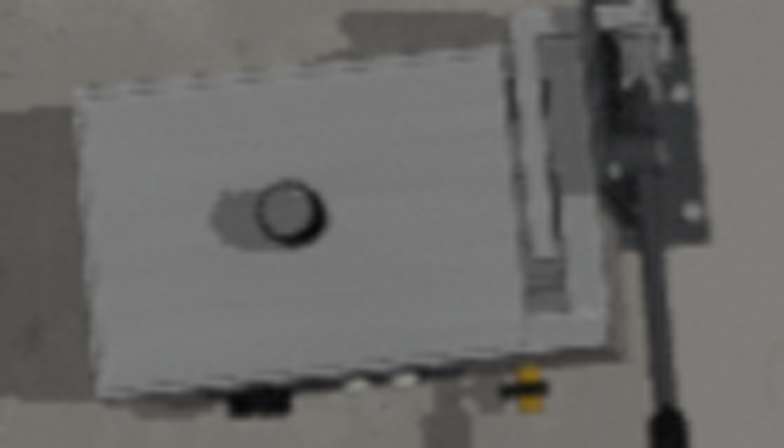

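View pics/k2.png

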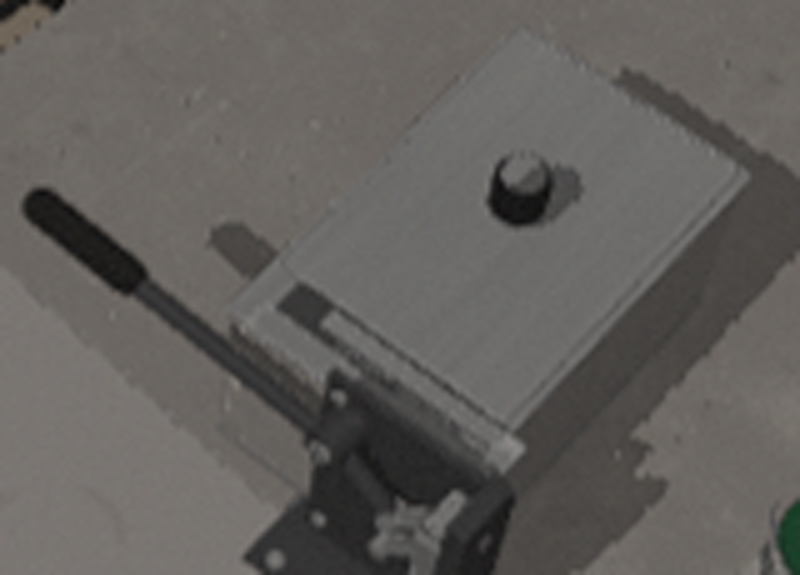

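Run:
```python
from h import *
t=load("top0");s=load("scene0")
T=lambda a,b,z: ray(t,120+(a+.5)/5.6-.5,165+(b+.5)/5.6-.5,z).round(1)
S=lambda a,b,z: ray(s,240+(a+.5)/5-.5,115+(b+.5)/5-.5,z).round(1)
print("knob",T(288,209,157),S(523,172,157))
for p in [(75,92),(500,47),(525,375),(100,398)]: print("lid",T(*p,124))
print("rim",T(605,347,120))
for p in [(522,32),(748,178),(512,428)]: print("Slid",S(*p,124))
print("Srim", S(235,330,120),S(497,470,120))
print("grip",S(38,203,160),S(130,280,155))
print([ (T(657,410,146))])
g=t["img"].max(2)<38
W=pts(t); 
m=g&(W[...,2]>100)&(W[...,0]<505)&(W[...,0]>380)&(W[...,1]>40)&(W[...,1]<110)
v,u=np.nonzero(m);print(u.min(),u.max(),v.min(),v.max(),np.median(u)); 
print("grip far/near",ray(t,u[v==v.max()].mean(),v.max()+.5,158),ray(t,u[v==v.min()].mean(),v.min()-.5,150))
```

```text
knob [572.6 237.  157. ] [570.1 234.4 157. ]
lid [632.8 340.5 124. ]
lid [648.4 149.1 124. ]
lid [500.1 139.3 124. ]
lid [494.7 328.1 124. ]
rim [511.9 104.  120. ]
Slid [500.1 320.4 124. ]
Slid [634.2 332.2 124. ]
Slid [648.8 145.4 124. ]
Srim [523.8  93.9 120. ] [657.6 126.2 120. ]
grip [429.8  57.8 160. ] [486.8  61.2 155. ]
[array([481.8,  79. , 146. ])]
236 243 237 264 240.0
grip far/near [416.986743    70.39324117 158.        ] [484.61432595  74.7518669  150.        ]
```

Request:
apply_moves:
  claw: [1,1,1,1,1,1]
  slide:
    - [0,0,-0.05]
    - [0,0,-0.05]
    - [0,0,-0.05]
    - [0,0,-0.05]
    - [0,0,-0.05]
    - [0,0,0]
  yaw: [0,0,-1,-1,-1,-0.3]

```text
clock: 0.7
tcp_pos: [162.0, 606.1, 481.5]
orientation: [-0.044, 0.999, 0.007, 0.004]
contact_force: [-0.0, 0.3, 0.6]
grip_width: 86.9
```

```bash
cat >> h.py <<'E'
from scipy.spatial.transform import Rotation as Ro
def to(X=None,psi=None):
    from bench import manip
    s=manip.state(); R=Ro.from_quat(s["orientation"]).as_matrix()
    p=np.degrees(np.arctan2(R[1,0],R[0,0]))
    print("tcp",s["tcp_pos"].round(1),"psi",round(p,2),"tilt",R[:,2].round(3),"F",s["contact_force"].round(1),"w",round(s["grip_width"],1),"t",round(s["clock"],2),"q",s["joints"].round(2))
    if X is not None:
        dl=np.array(X,float)-s["tcp_pos"]; print("tool shift mm",(R.T@dl).round(1),"|",round(np.linalg.norm(dl),1))
    if psi is not None: print("yaw units",round(-(((psi-p)+180)%360-180)/6,2))
E
python3 -c "
from h import *
to([260,330,470],184.8)"
```

```text
tcp [162.  606.1 481.5] psi -174.99 tilt [ 0.007  0.015 -1.   ] F [-0.   0.3  0.6] w 86.9 t 0.7 q [ 1.13  0.36  1.02  0.    1.74 -0.53]
tool shift mm [ -73.4 -283.7    8.1] | 293.2
yaw units 0.04
```

Request:
apply_moves:
  claw: [1,1,1,1,1,1,1,1]
  slide:
    - [-0.01,-0.045,0]
    - [-0.01,-0.045,0]
    - [-0.01,-0.045,0]
    - [-0.01,-0.045,0]
    - [-0.01,-0.045,0]
    - [-0.02,-0.045,0]
    - [-0.03,-0.02,0]
    - [-0.03,-0.02,0]
  yaw: [0,0,0,0,0,0,0,0]

```text
clock: 1.5
tcp_pos: [317.2, 304.4, 472.7]
orientation: [-0.042, 0.999, 0.0, 0.0]
contact_force: [0.7, -0.1, 0.3]
grip_width: 86.9
```

```bash
python3 -c "
from h import *
to([571.5,235.5,240],184.8)"
```

```text
tcp [317.2 304.4 472.7] psi -175.17 tilt [ 0.  0. -1.] F [ 0.7 -0.1  0.3] w 86.9 t 1.5 q [ 0.51  0.04  1.45  0.    1.65 -1.15]
tool shift mm [-247.5  -90.1  232.8] | 351.6
yaw units 0.0
```

Request:
apply_moves:
  claw: [1,1,1,1,1,1,1,1]
  slide:
    - [-0.04,-0.015,0.02]
    - [-0.04,-0.015,0.02]
    - [-0.04,-0.015,0.02]
    - [-0.04,-0.015,0.03]
    - [-0.04,-0.015,0.04]
    - [-0.04,-0.015,0.04]
    - [-0.008,0,0.045]
    - [0,0,0.018]
  yaw: [0,0,0,0,0,0,0,0]

```text
clock: 2.3
tcp_pos: [556.9, 239.6, 246.8]
orientation: [-0.041, 0.999, -0.001, -0.004]
contact_force: [-0.2, 0.6, 0.0]
grip_width: 87.0
```

```bash
python3 -c "
from h import *
to([571.5,235.5,130],184.8)
snap('1')"
```

```text
tcp [556.9 239.6 246.8] psi -175.26 tilt [-0.008 -0.002 -1.   ] F [-0.2  0.6  0. ] w 87.0 t 2.3 q [ 0.22  0.48  1.45 -0.    1.22 -1.43]
tool shift mm [-15.2  -5.2 116.7] | 117.8
yaw units -0.01
```

View pics/scene1.png

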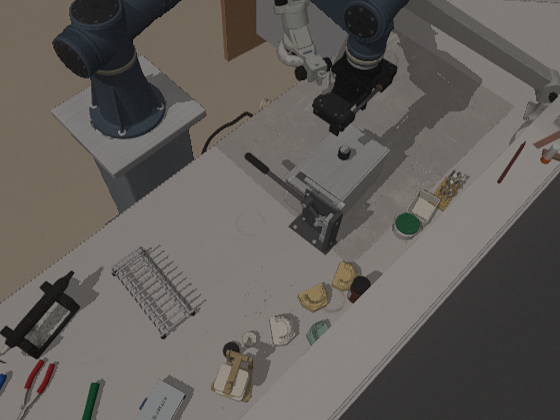

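Request:
apply_moves:
  claw: [1,1,1,1,1,1]
  slide:
    - [0,0,0.03]
    - [0,0,0.025]
    - [0,0,0]
    - [0,0,0]
    - [0,0,0]
    - [0,0,0]
  yaw: [0,0,0,0,0,0]

```text
clock: 3.0
tcp_pos: [559.1, 241.5, 199.5]
orientation: [-0.042, 0.999, 0.0, 0.002]
contact_force: [-0.6, -0.1, -0.9]
grip_width: 87.0
```

```bash
python3 -c "
from h import *
to([571.5,235.5,130],184.8)"
```

```text
tcp [559.1 241.5 199.5] psi -175.13 tilt [ 0.004  0.001 -1.   ] F [-0.6 -0.1 -0.9] w 87.0 t 3.0 q [ 0.22  0.53  1.5  -0.    1.11 -1.43]
tool shift mm [-11.6  -7.1  69.6] | 70.9
yaw units 0.01
```

Request:
apply_moves:
  claw: [1,1,1,1,1,1]
  slide:
    - [-0.012,-0.007,0.02]
    - [0,0,0.025]
    - [0,0,0.015]
    - [0,0,0.009]
    - [0,0,0]
    - [0,0,0]
  yaw: [0,0,0,0,0,0]

```text
clock: 3.6
tcp_pos: [571.2, 235.4, 129.4]
orientation: [-0.042, 0.999, 0.0, 0.001]
contact_force: [-0.3, 0.4, 0.2]
grip_width: 86.8
```

```bash
python3 -c "
from h import *
to([571.5,235.5,130],184.8)
d=snap('2')
cv2.imwrite('pics/k3.png',cv2.resize(d[0]['img'][90:230,260:420],None,fx=4,fy=4))"
```

```text
tcp [571.2 235.4 129.4] psi -175.14 tilt [ 0.002  0.    -1.   ] F [-0.3  0.4  0.2] w 86.8 t 3.6 q [ 0.21  0.63  1.54 -0.    0.97 -1.45]
tool shift mm [-0.3  0.1 -0.6] | 0.7
yaw units 0.01
```

View pics/k3.png

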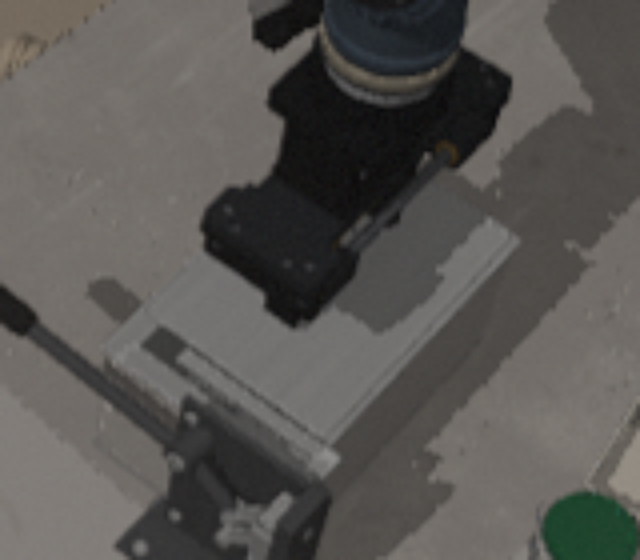

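The gripper straddles the knob over the lid. Close and lift.

Request:
apply_moves:
  claw: [-1,-1,-1,-1,-1,-1,-1,-1,-1,-1,-1,-1]
  slide:
    - [0,0,0]
    - [0,0,0]
    - [0,0,0]
    - [0,0,0]
    - [0,0,0]
    - [0,0,0]
    - [0,0,-0.005]
    - [0,0,-0.01]
    - [0,0,-0.02]
    - [0,0,-0.02]
    - [0,0,0]
    - [0,0,0]
  yaw: [0,0,0,0,0,0,0,0,0,0,0,0]

```text
clock: 4.9
tcp_pos: [570.3, 235.2, 183.6]
orientation: [-0.042, 0.999, 0.0, 0.0]
contact_force: [-0.1, 0.1, -3.2]
grip_width: 25.8
```

```bash
python3 -c "
from h import *
to([571.5,235.5,250],184.8)
d=snap('3')
cv2.imwrite('pics/k4.png',cv2.resize(d[0]['img'][60:230,260:420],None,fx=3.5,fy=3.5))"
```

```text
tcp [570.3 235.2 183.6] psi -175.15 tilt [ 0.  0. -1.] F [-0.1  0.1 -3.2] w 25.8 t 4.9 q [ 0.21  0.56  1.49 -0.    1.09 -1.45]
tool shift mm [ -1.2   0.2 -66.4] | 66.4
yaw units 0.01
```

View pics/k4.png

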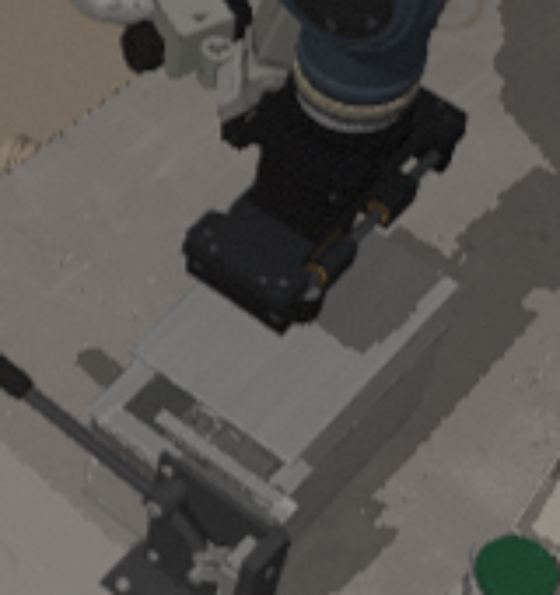

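Request:
apply_moves:
  claw: [-1,-1,-1,-1,-1,-1,-1,-1,-1,-1,-1,-1]
  slide:
    - [0,0,-0.03]
    - [0,0,-0.03]
    - [0,0,-0.03]
    - [0,-0.015,0]
    - [0,-0.03,0]
    - [0,-0.04,0]
    - [0,-0.04,0]
    - [0,-0.04,0]
    - [0,-0.04,0]
    - [0,-0.04,0]
    - [0,-0.04,0]
    - [0,-0.02,0]
  yaw: [0,0,0,0,0,0,0,0,0,0,0,0]

```text
clock: 6.2
tcp_pos: [595.0, -73.0, 270.7]
orientation: [-0.041, 0.999, -0.0, -0.002]
contact_force: [0.6, -0.5, -3.4]
grip_width: 25.9
```

```bash
python3 -c "
from h import *
to([580,-90,40],184.8)"
```

```text
tcp [595.  -73.  270.7] psi -175.33 tilt [-0.004 -0.001 -1.   ] F [ 0.6 -0.5 -3.4] w 25.9 t 6.2 q [-0.31  0.44  1.44 -0.    1.26 -1.96]
tool shift mm [ 15.3 -15.6 230.7] | 231.8
yaw units -0.02
```

Request:
apply_moves:
  claw: [-1,-1,-1,-1,-1,-1,-1,-1,-1,-1]
  slide:
    - [0.01,-0.01,0.03]
    - [0,0,0.04]
    - [0,0,0.04]
    - [0,0,0.04]
    - [0,0,0.04]
    - [0,0,0.03]
    - [0,0,0]
    - [0,0,0]
    - [0,0,0]
    - [0,0,0]
  yaw: [0,0,0,0,0,0,0,0,0,0]

```text
clock: 7.2
tcp_pos: [588.5, -80.1, 55.4]
orientation: [-0.042, 0.999, -0.001, 0.002]
contact_force: [-0.7, 0.3, -3.6]
grip_width: 26.0
```

```bash
python3 -c "
from h import *
to([580,-90,16],184.8)
d=snap('4')"
```

```text
tcp [588.5 -80.1  55.4] psi -175.14 tilt [ 0.004 -0.001 -1.   ] F [-0.7  0.3 -3.6] w 26.0 t 7.2 q [-0.32  0.72  1.64 -0.    0.78 -1.98]
tool shift mm [ 9.5 -9.1 39.3] | 41.5
yaw units 0.01
```

View pics/scene4.png

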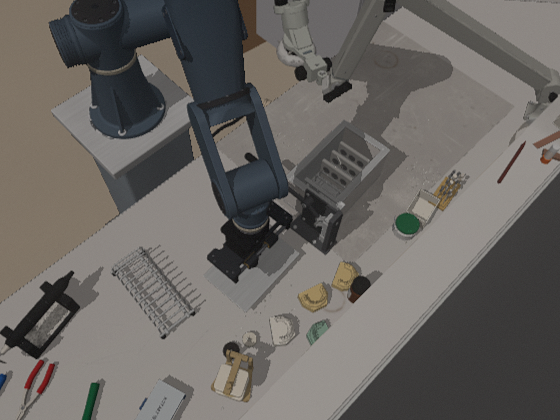

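View pics/top4.png

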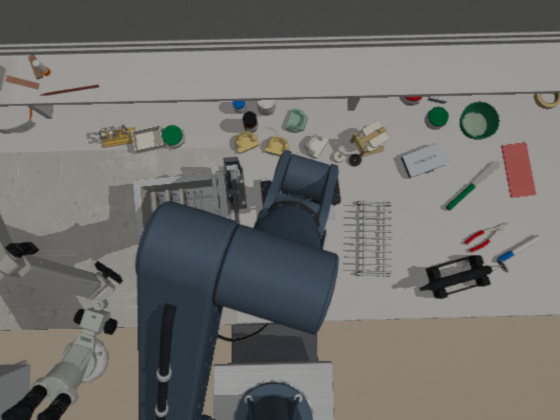

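Request:
apply_moves:
  claw: [-1,-1,-1,-1,-1,-1]
  slide:
    - [0,0,0.015]
    - [0,0,0.012]
    - [0,0,0.008]
    - [0,0,0.003]
    - [0,0,0]
    - [0,0,0]
  yaw: [0,0,0,0,0,0]

```text
clock: 7.9
tcp_pos: [592.2, -80.1, 21.5]
orientation: [-0.042, 0.999, -0.002, 0.006]
contact_force: [-1.6, 3.9, 32.3]
grip_width: 27.3
```

```bash
python3 -c "
from h import *
to([580,-90,15.5],184.8)"
```

```text
tcp [592.2 -80.1  21.5] psi -175.15 tilt [ 0.012 -0.003 -1.   ] F [-1.6  3.9 32.3] w 27.3 t 7.9 q [-0.32  0.77  1.65  0.    0.71 -1.98]
tool shift mm [13.1 -8.8  5.9] | 16.9
yaw units 0.01
```

Request:
apply_moves:
  claw: [-1,0,1,1,1,1,1,1,1]
  slide:
    - [0,0,-0.004]
    - [0,0,0]
    - [0,0,0]
    - [0,0,0]
    - [0,0,0]
    - [0,0,0]
    - [0,0,-0.03]
    - [0,0,-0.04]
    - [0,0,-0.04]
  yaw: [0,0,0,0,0,0,0,0,0]

```text
clock: 8.8
tcp_pos: [586.5, -79.4, 129.7]
orientation: [-0.042, 0.999, 0.0, -0.001]
contact_force: [1.0, -0.6, -0.9]
grip_width: 82.1
```

```bash
python3 -c "
from h import *
to([451,73,250],184.8)
d=snap('5')
for q in d:
  W=pts(q);X,Y,Z=W[...,0],W[...,1],W[...,2]
  m=(X>480)&(X<700)&(Y>-210)&(Y<30)&(Z>4)&(Z<20);P=W[m];A=np.c_[P[:,:2]-P[:,:2].mean(0),np.ones(len(P))]
  print(len(P),P.mean(0).round(1),np.linalg.lstsq(A,P[:,2],rcond=None)[0].round(4))
cv2.imwrite('pics/k5.png',cv2.resize(d[0]['img'][180:330,180:340],None,fx=3.8,fy=3.8))"
```

```text
tcp [586.5 -79.4 129.7] psi -175.15 tilt [-0.002  0.001 -1.   ] F [ 1.  -0.6 -0.9] w 82.1 t 8.8 q [-0.32  0.6   1.6   0.    0.94 -1.98]
tool shift mm [ 122.4  163.4 -119.9] | 236.7
yaw units 0.01
3709 [599.7 -89.8  10.2] [-3.50000e-03  1.10000e-03  1.01682e+01]
223 [590.7 -95.6   9.2] [-0.0389  0.0294  9.1659]
```

View pics/k5.png

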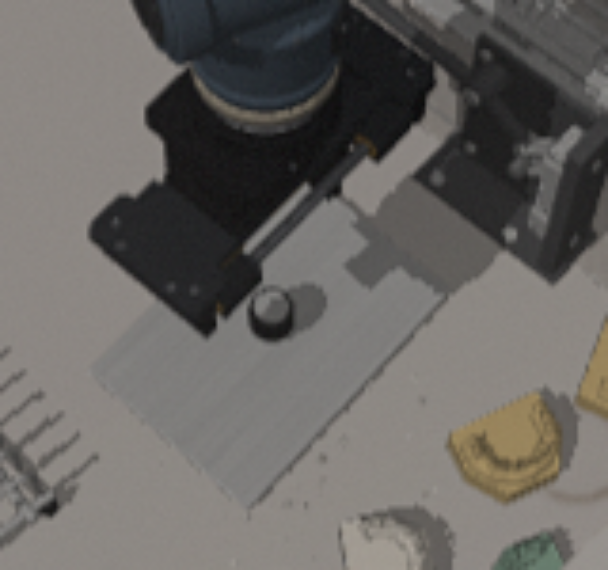

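Request:
apply_moves:
  claw: [0.4,0.2,0.2,0.2,0.2,0.2,0.2,0.2,0.2,0.2]
  slide:
    - [0,0,-0.04]
    - [0,0,-0.04]
    - [0.02,0.03,-0.02]
    - [0.03,0.04,0]
    - [0.03,0.04,0]
    - [0.03,0.03,0]
    - [0.02,0.02,0]
    - [0,0,0]
    - [0,0,0]
    - [0,0,0]
  yaw: [0,0,0,0,0,0,0,0,0,0]

```text
clock: 9.9
tcp_pos: [445.4, 68.3, 229.4]
orientation: [-0.042, 0.999, -0.0, 0.001]
contact_force: [-0.1, -0.5, 0.3]
grip_width: 52.3
```

```bash
python3 -c "
from h import *
to([448,72,170],184.8)
d=snap('6')
cv2.imwrite('pics/k6.png',cv2.resize(d[0]['img'][100:250,180:340],None,fx=3.8,fy=3.8))"
```

```text
tcp [445.4  68.3 229.4] psi -175.18 tilt [ 0.001 -0.    -1.   ] F [-0.1 -0.5  0.3] w 52.3 t 9.9 q [-0.1   0.28  1.84 -0.    1.01 -1.75]
tool shift mm [-2.8  3.5 59.4] | 59.5
yaw units 0.0
```

View pics/k6.png

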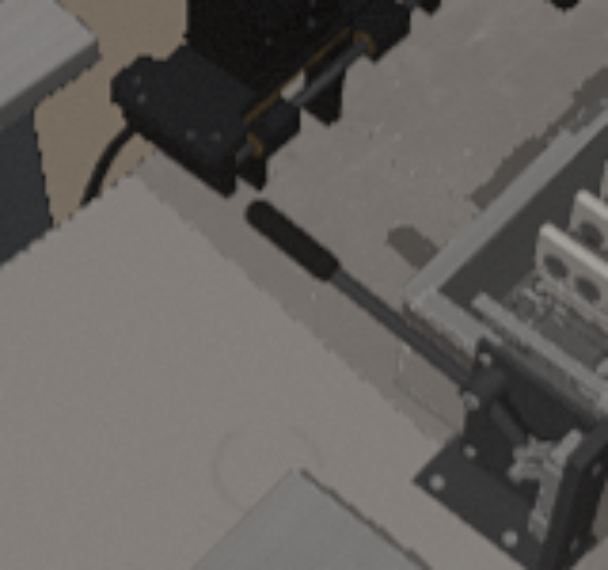

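Request:
apply_moves:
  claw: [0.2,0.2,0.2,0.2,0.2,0.2,0.2,0.2]
  slide:
    - [-0.003,0.003,0.03]
    - [0,0,0.03]
    - [0,0,0.03]
    - [0,0,0.015]
    - [0,0,0.009]
    - [0,0,0]
    - [0,0,0]
    - [0,0,0]
  yaw: [0,0,0,0,0,0,0,0]

```text
clock: 10.8
tcp_pos: [447.8, 72.0, 116.3]
orientation: [-0.042, 0.999, -0.0, 0.001]
contact_force: [0.3, 0.1, -0.2]
grip_width: 52.4
```

```bash
python3 -c "
from h import *
to([448,72,115],184.8)
d=snap('7')
cv2.imwrite('pics/k7.png',cv2.resize(d[0]['img'][100:250,180:340],None,fx=3.8,fy=3.8))"
```

```text
tcp [447.8  72.  116.3] psi -175.15 tilt [ 0.002 -0.    -1.   ] F [ 0.3  0.1 -0.2] w 52.4 t 10.8 q [-0.09  0.48  1.96 -0.    0.7  -1.74]
tool shift mm [-0.2  0.   1.3] | 1.3
yaw units 0.01
```

View pics/k7.png

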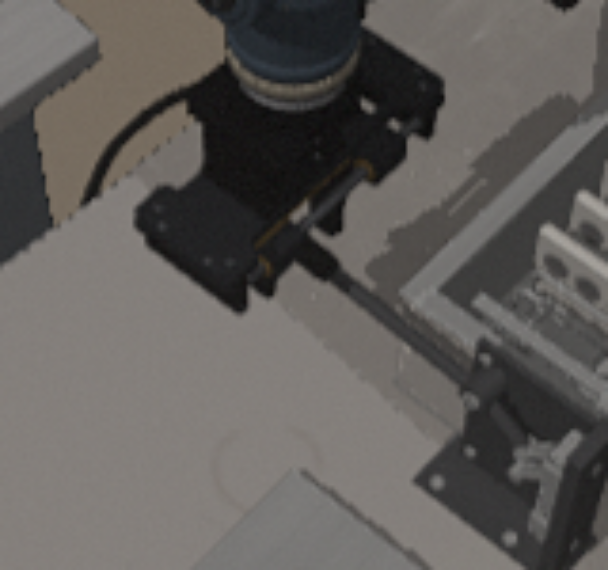

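Request:
apply_moves:
  claw: [-1,-1,-1,-1,-1,-1,-1,-1,-1,-1,-1]
  slide:
    - [0,0,0]
    - [0,0,0]
    - [0,0,0]
    - [0,0,0]
    - [0,0,0]
    - [0,0,-0.005]
    - [0,0,-0.005]
    - [0,0,-0.005]
    - [0,0,0]
    - [0,0,0]
    - [0,0,0]
  yaw: [0,0,0,0,0,0,0,0,0,0,0]

```text
clock: 12.0
tcp_pos: [448.9, 71.1, 130.7]
orientation: [-0.043, 0.999, -0.001, 0.002]
contact_force: [3.6, -4.7, -1.3]
grip_width: 16.9
```

```bash
python3 -c "
from h import *
to()"
```

```text
tcp [448.9  71.1 130.7] psi -175.11 tilt [ 0.004 -0.002 -1.   ] F [ 3.6 -4.7 -1.3] w 16.9 t 12.0 q [-0.09  0.46  1.94 -0.    0.74 -1.74]
```

Request:
apply_moves:
  claw: [-1,-1,-1,-1]
  slide:
    - [0,0,-0.004]
    - [0,0,-0.003]
    - [0,0,0]
    - [0,0,0]
  yaw: [0,0,0,0]

```text
clock: 12.4
tcp_pos: [449.0, 71.1, 135.3]
orientation: [-0.042, 0.999, -0.001, 0.002]
contact_force: [9.3, -4.6, -24.5]
grip_width: 16.8
```

Request:
apply_moves:
  claw: [-1,-1,-1,-1,-1,-1,-1,-1,-1,-1,-1]
  slide:
    - [0.001,0,0.008]
    - [0.001,0,0.008]
    - [0.001,0,0.008]
    - [0,0,0.008]
    - [0,0,0.008]
    - [-0.001,0,0.008]
    - [-0.001,0,0.008]
    - [-0.001,0,0.007]
    - [0,0,0.002]
    - [0,0,0]
    - [0,0,0]
  yaw: [0,0,0,0,0,0,0,0,0,0,0]

```text
clock: 13.5
tcp_pos: [448.2, 71.1, 72.8]
orientation: [-0.043, 0.999, -0.001, 0.001]
contact_force: [0.7, -6.5, 2.5]
grip_width: 16.9
```

```bash
python3 -c "
from h import *
to()
d=snap('8')
cv2.imwrite('pics/k8.png',cv2.resize(d[0]['img'][100:250,240:400],None,fx=3.8,fy=3.8))"
```

```text
tcp [448.2  71.1  72.8] psi -175.1 tilt [ 0.003 -0.002 -1.   ] F [ 0.7 -6.5  2.5] w 16.9 t 13.5 q [-0.09  0.57  1.99 -0.    0.58 -1.74]
```

View pics/k8.png

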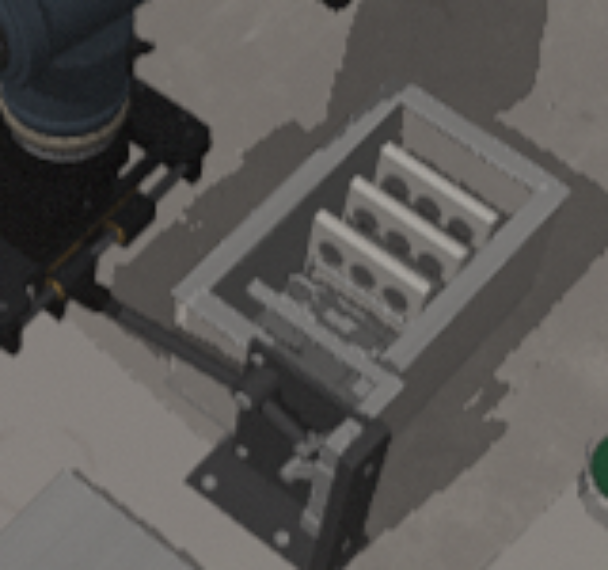

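Request:
apply_moves:
  claw: [-1,-1,-1,-1,-1,-1,-1,-1,-1,-1,-1]
  slide:
    - [0.001,0,-0.008]
    - [0.001,0,-0.008]
    - [0.001,0,-0.008]
    - [0,0,-0.008]
    - [0,0,-0.008]
    - [-0.001,0,-0.008]
    - [-0.001,0,-0.008]
    - [-0.001,0,-0.007]
    - [0,0,0]
    - [0,0,0]
    - [0,0,0]
  yaw: [0,0,0,0,0,0,0,0,0,0,0]

```text
clock: 14.7
tcp_pos: [448.3, 71.0, 135.3]
orientation: [-0.043, 0.999, -0.001, 0.001]
contact_force: [3.1, -5.3, -4.0]
grip_width: 17.2
```

Request:
apply_moves:
  claw: [-1,-1,-1,-1,-1,-1,-1,-1,-1,-1,-1]
  slide:
    - [0.001,0,0.008]
    - [0.001,0,0.008]
    - [0.001,0,0.008]
    - [0,0,0.008]
    - [0,0,0.008]
    - [-0.001,0,0.008]
    - [-0.001,0,0.008]
    - [-0.001,0,0.007]
    - [0,0,0]
    - [0,0,0]
    - [0,0,0]
  yaw: [0,0,0,0,0,0,0,0,0,0,0]

```text
clock: 15.8
tcp_pos: [447.6, 71.0, 72.6]
orientation: [-0.043, 0.999, -0.001, 0.001]
contact_force: [-0.3, -6.2, 1.6]
grip_width: 16.8
```

```bash
python3 -c "
from h import *
to()
d=snap('9')
cv2.imwrite('pics/k9.png',cv2.resize(d[0]['img'][100:250,240:400],None,fx=3.8,fy=3.8))"
```

```text
tcp [447.6  71.   72.6] psi -175.09 tilt [ 0.001 -0.002 -1.   ] F [-0.3 -6.2  1.6] w 16.8 t 15.8 q [-0.09  0.57  1.99 -0.    0.58 -1.74]
```

View pics/k9.png

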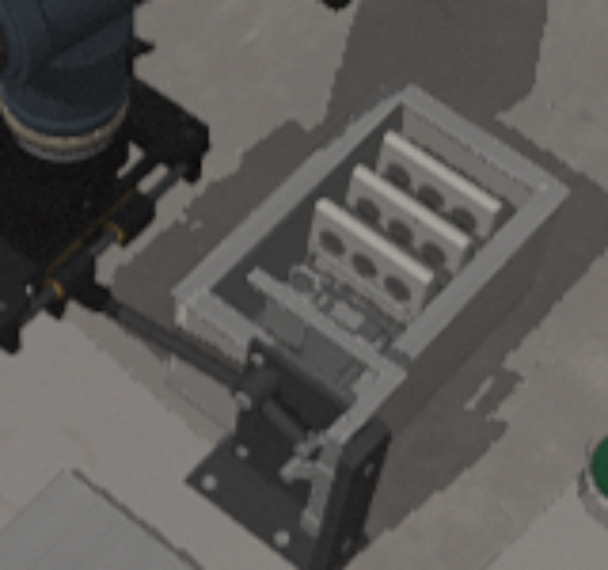

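Request:
apply_moves:
  claw: [-1,-1,-1,-1,-1,-1,-1,-1,-1,-1,-1]
  slide:
    - [0.001,0,-0.008]
    - [0.001,0,-0.008]
    - [0.001,0,-0.008]
    - [0,0,-0.008]
    - [0,0,-0.008]
    - [-0.001,0,-0.008]
    - [-0.001,0,-0.008]
    - [-0.001,0,-0.007]
    - [0,0,0]
    - [0,0,0]
    - [0,0,0]
  yaw: [0,0,0,0,0,0,0,0,0,0,0]

```text
clock: 17.0
tcp_pos: [447.9, 71.0, 135.3]
orientation: [-0.043, 0.999, -0.001, 0.001]
contact_force: [3.0, -5.4, -2.5]
grip_width: 17.3
```

Request:
apply_moves:
  claw: [-1,-1,-1,-1,-1,-1,-1,-1,-1,-1,-1]
  slide:
    - [0.001,0,0.008]
    - [0.001,0,0.008]
    - [0.001,0,0.008]
    - [0,0,0.008]
    - [0,0,0.008]
    - [-0.001,0,0.008]
    - [-0.001,0,0.008]
    - [-0.001,0,0.007]
    - [0,0,0]
    - [0,0,0]
    - [0,0,0]
  yaw: [0,0,0,0,0,0,0,0,0,0,0]

```text
clock: 18.1
tcp_pos: [447.3, 71.0, 72.6]
orientation: [-0.043, 0.999, -0.001, 0.0]
contact_force: [-1.0, -7.9, 2.8]
grip_width: 16.8
```

Request:
apply_moves:
  claw: [-1,-1,-1,-1,-1,-1,-1,-1,-1,-1,-1]
  slide:
    - [0.001,0,-0.008]
    - [0.001,0,-0.008]
    - [0.001,0,-0.008]
    - [0,0,-0.008]
    - [0,0,-0.008]
    - [-0.001,0,-0.008]
    - [-0.001,0,-0.008]
    - [-0.001,0,-0.007]
    - [0,0,0]
    - [0,0,0]
    - [0,0,0]
  yaw: [0,0,0,0,0,0,0,0,0,0,0]

```text
clock: 19.2
tcp_pos: [447.7, 71.0, 135.2]
orientation: [-0.043, 0.999, -0.001, 0.001]
contact_force: [1.6, -4.8, -2.9]
grip_width: 16.9
```

Request:
apply_moves:
  claw: [-1,-1,-1,-1,-1,-1,-1,-1,-1,-1,-1]
  slide:
    - [0.001,0,0.008]
    - [0.001,0,0.008]
    - [0.001,0,0.008]
    - [0,0,0.008]
    - [0,0,0.008]
    - [-0.001,0,0.008]
    - [-0.001,0,0.008]
    - [-0.001,0,0.007]
    - [0,0,0]
    - [0,0,0]
    - [0,0,0]
  yaw: [0,0,0,0,0,0,0,0,0,0,0]

```text
clock: 20.3
tcp_pos: [447.1, 71.0, 72.5]
orientation: [-0.043, 0.999, -0.001, 0.0]
contact_force: [-1.3, -6.7, 2.5]
grip_width: 16.6
```

```bash
cat > hh.py <<'E'
from h import *
def slabz(d):
    W=pts(d);X,Y,Z=W[...,0],W[...,1],W[...,2]
    m=(X>515)&(X<640)&(Y>150)&(Y<310)&(d["img"].min(2)>120)
    h=np.histogram(Z[m],bins=np.arange(60,180,4)); return list(zip(h[1].astype(int),h[0]))
E
python3 -c "
from hh import *
to()
d=snap('10')
for q in ('scene8','scene9','scene10'): print([a for a in slabz(load(q)) if a[1]>8])
cv2.imwrite('pics/k10.png',cv2.resize(d[0]['img'][100:250,240:400],None,fx=3.8,fy=3.8))"
```

```text
tcp [447.1  71.   72.5] psi -175.08 tilt [ 0.    -0.002 -1.   ] F [-1.3 -6.7  2.5] w 16.6 t 20.3 q [-0.09  0.57  1.99 -0.    0.58 -1.74]
[(np.int64(68), np.int64(9)), (np.int64(96), np.int64(14)), (np.int64(100), np.int64(124)), (np.int64(104), np.int64(199)), (np.int64(108), np.int64(20)), (np.int64(116), np.int64(12))]
[(np.int64(108), np.int64(23)), (np.int64(112), np.int64(144)), (np.int64(116), np.int64(188)), (np.int64(120), np.int64(27))]
[(np.int64(104), np.int64(12)), (np.int64(120), np.int64(14)), (np.int64(132), np.int64(23)), (np.int64(136), np.int64(160)), (np.int64(140), np.int64(175)), (np.int64(144), np.int64(17))]
```

View pics/k10.png

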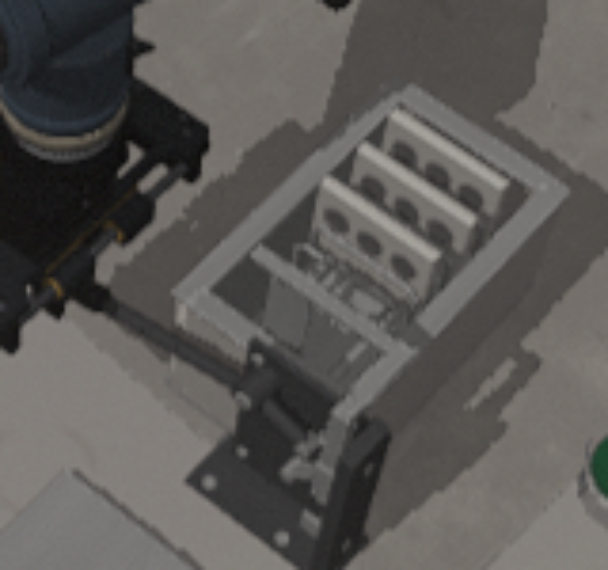

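Request:
apply_moves:
  claw: [-1,-1,-1,-1,-1,-1,-1,-1,-1,-1,-1]
  slide:
    - [0.001,0,-0.008]
    - [0.001,0,-0.008]
    - [0.001,0,-0.008]
    - [0,0,-0.008]
    - [0,0,-0.008]
    - [-0.001,0,-0.008]
    - [-0.001,0,-0.008]
    - [-0.001,0,-0.007]
    - [0,0,0]
    - [0,0,0]
    - [0,0,0]
  yaw: [0,0,0,0,0,0,0,0,0,0,0]

```text
clock: 21.5
tcp_pos: [447.5, 71.0, 135.1]
orientation: [-0.043, 0.999, -0.001, 0.0]
contact_force: [1.8, -4.3, -4.0]
grip_width: 17.2
```

Request:
apply_moves:
  claw: [-1,-1,-1,-1,-1,-1,-1,-1,-1,-1,-1]
  slide:
    - [0.001,0,0.008]
    - [0.001,0,0.008]
    - [0.001,0,0.008]
    - [0,0,0.008]
    - [0,0,0.008]
    - [-0.001,0,0.008]
    - [-0.001,0,0.008]
    - [-0.001,0,0.007]
    - [0,0,0]
    - [0,0,0]
    - [0,0,0]
  yaw: [0,0,0,0,0,0,0,0,0,0,0]

```text
clock: 22.6
tcp_pos: [447.0, 71.0, 72.5]
orientation: [-0.043, 0.999, -0.001, 0.0]
contact_force: [-0.3, -6.7, 1.2]
grip_width: 17.3
```

Request:
apply_moves:
  claw: [-1,-1,-1,-1,-1,-1,-1,-1,-1,-1,-1]
  slide:
    - [0.001,0,-0.008]
    - [0.001,0,-0.008]
    - [0.001,0,-0.008]
    - [0,0,-0.008]
    - [0,0,-0.008]
    - [-0.001,0,-0.008]
    - [-0.001,0,-0.008]
    - [-0.001,0,-0.007]
    - [0,0,0]
    - [0,0,0]
    - [0,0,0]
  yaw: [0,0,0,0,0,0,0,0,0,0,0]

```text
clock: 23.7
tcp_pos: [447.4, 70.9, 135.1]
orientation: [-0.043, 0.999, -0.001, 0.0]
contact_force: [2.7, -6.3, -4.6]
grip_width: 16.8
```

Request:
apply_moves:
  claw: [-1,-1,-1,-1,-1,-1,-1,-1,-1,-1,-1]
  slide:
    - [0.001,0,0.008]
    - [0.001,0,0.008]
    - [0.001,0,0.008]
    - [0,0,0.008]
    - [0,0,0.008]
    - [-0.001,0,0.008]
    - [-0.001,0,0.008]
    - [-0.001,0,0.007]
    - [0,0,0]
    - [0,0,0]
    - [0,0,0]
  yaw: [0,0,0,0,0,0,0,0,0,0,0]

```text
clock: 24.8
tcp_pos: [446.9, 71.0, 72.4]
orientation: [-0.043, 0.999, -0.001, -0.0]
contact_force: [-0.5, -7.3, 1.0]
grip_width: 16.6
```

```bash
python3 -c "
from hh import *
to()
d=snap('11')
for q in ('scene11',): print([(int(a[0]),int(a[1])) for a in slabz(load(q)) if a[1]>8])
cv2.imwrite('pics/k11.png',cv2.resize(d[0]['img'][100:250,240:400],None,fx=3.8,fy=3.8))"
```

```text
tcp [446.9  71.   72.4] psi -175.08 tilt [-0.    -0.002 -1.   ] F [-0.5 -7.3  1. ] w 16.6 t 24.8 q [-0.09  0.57  1.99 -0.    0.58 -1.74]
[(120, 11), (156, 17), (160, 193), (164, 169), (168, 14)]
```

View pics/k11.png

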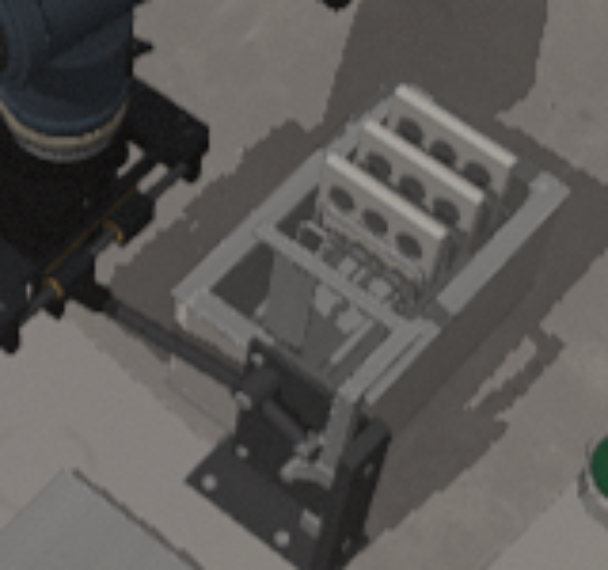

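View pics/top11.png

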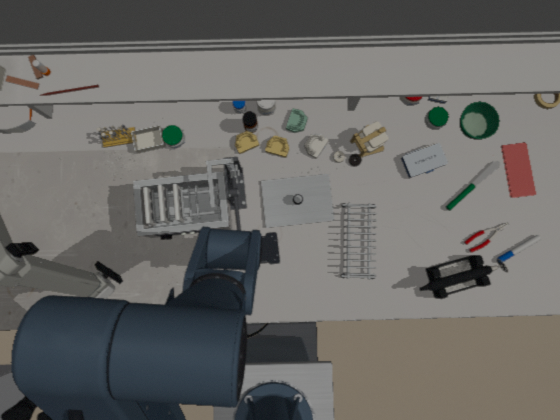

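Request:
apply_moves:
  claw: [0.2,0.2,0.2,0.2,0.2,0.2,0.2,0.2,0.2,0.2]
  slide:
    - [0,0,0]
    - [0,0,0]
    - [0,0,0]
    - [0,0,0]
    - [0,0,-0.02]
    - [0,0,-0.04]
    - [0,0,-0.04]
    - [0,0,-0.04]
    - [0,0,-0.04]
    - [0,0,-0.02]
  yaw: [0,0,0,0,0,0,0,0,0,0]

```text
clock: 25.9
tcp_pos: [448.0, 72.4, 275.9]
orientation: [-0.043, 0.999, -0.0, 0.003]
contact_force: [0.4, -0.4, -1.0]
grip_width: 52.1
```

```bash
python3 -c "
from hh import *
to()
s,t=snap('12')
cv2.imwrite('pics/k12s.png',cv2.resize(s['img'][110:200,310:400],None,fx=6.5,fy=6.5,interpolation=cv2.INTER_CUBIC))
cv2.imwrite('pics/k12t.png',cv2.resize(t['img'][165:245,125:245],None,fx=6.5,fy=6.5,interpolation=cv2.INTER_CUBIC))
for n,d in(('s',s),('t',t)):
  W=pts(d);X,Y,Z=W[...,0],W[...,1],W[...,2]
  m=((Z>150)&(Z<175)&(X>510)&(X<640)&(Y>140)&(Y<330)&(d['img'].min(2)>(120 if n=='s' else 100))).astype(np.uint8)
  k,lab,st,c=cv2.connectedComponentsWithStats(m)
  for i in range(1,k):
    if st[i,4]>30:
      v,u=np.nonzero(lab==i); P=np.array([ray(d,a,b,160) for a,b in zip(u,v)])[:,:2].astype(np.float32)
      print(n,st[i],c[i].round(1),cv2.minAreaRect(P))
"
```

```text
tcp [448.   72.4 275.9] psi -175.12 tilt [ 0.006 -0.    -1.   ] F [ 0.4 -0.4 -1. ] w 52.1 t 25.9 q [-0.09  0.22  1.78  0.    1.14 -1.74]
s [344 124  31  21 120] [358.8 133.8] ((564.97119140625, 290.69677734375), (86.04027557373047, 9.8717679977417), 4.7967119216918945)
s [335 132  32  23 123] [350.3 143.1] ((569.3873901367188, 255.64573669433594), (88.51602935791016, 9.374110221862793), 4.104829788208008)
s [325 142  32  22 126] [340.5 152.2] ((571.4076538085938, 219.38575744628906), (85.74988555908203, 9.702569961547852), 3.706385374069214)
t [158 185   8  37 168] [161.1 203.1] ((570.40625, 260.1689758300781), (88.9102783203125, 11.377875328063965), 5.316064834594727)
t [173 184   7  34 147] [175.8 200.6] ((575.607421875, 224.56578063964844), (80.87952423095703, 11.318841934204102), 4.258773326873779)
t [144 187   7  37 165] [146.9 205.5] ((566.3425903320312, 294.645263671875), (88.85234069824219, 11.424298286437988), 5.091213703155518)
```

View pics/k12s.png

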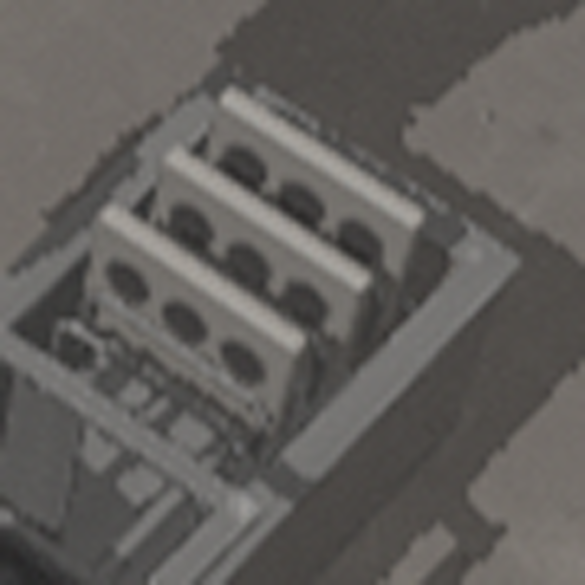

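View pics/k12t.png

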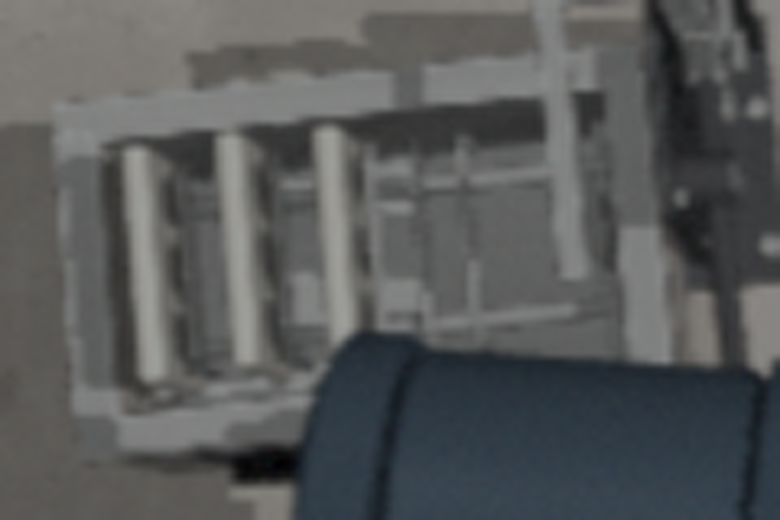

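```bash
python3 -c "
from hh import *
s=load('scene12');t=load('top12')
cv2.imwrite('pics/r12s.png',cv2.resize(s['img'][225:345,100:240],None,fx=5.6,fy=5,interpolation=cv2.INTER_CUBIC))
cv2.imwrite('pics/r12t.png',cv2.resize(t['img'][195:290,320:390],None,fx=6,fy=6,interpolation=cv2.INTER_CUBIC))
for d in(s,t):
  W=pts(d);X,Y,Z=W[...,0],W[...,1],W[...,2]
  m=(X>350)&(X<610)&(Y>-330)&(Y<-190)&(Z>33)&(Z<65)
  print(m.sum(),cv2.minAreaRect(W[m][:,:2].astype(np.float32)),np.percentile(Z[m],[50,90]))
"
```

```text
830 ((471.48291015625, -242.99923706054688), (84.00224304199219, 186.59210205078125), 86.9184341430664) [51.05492249 54.32839835]
532 ((474.1219482421875, -237.99928283691406), (82.80980682373047, 184.54318237304688), 87.20807647705078) [49.6951846 53.1186766]
```

View pics/r12s.png

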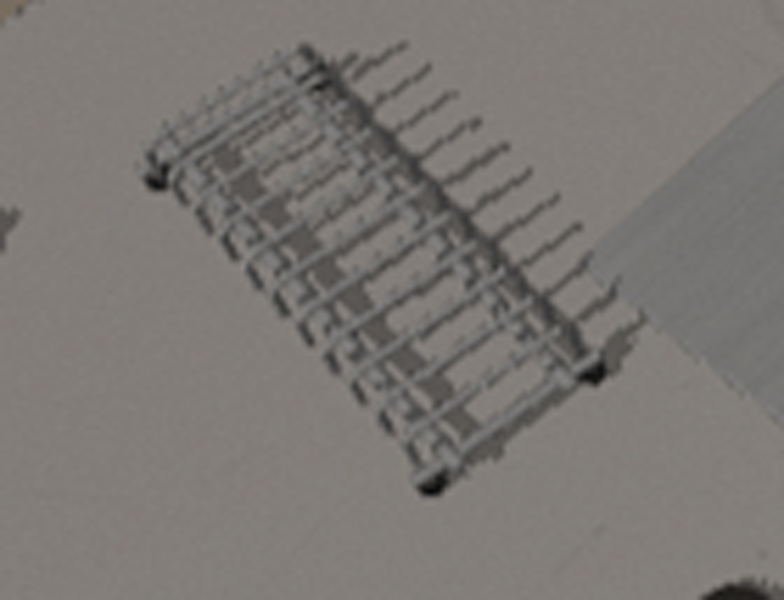

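View pics/r12t.png

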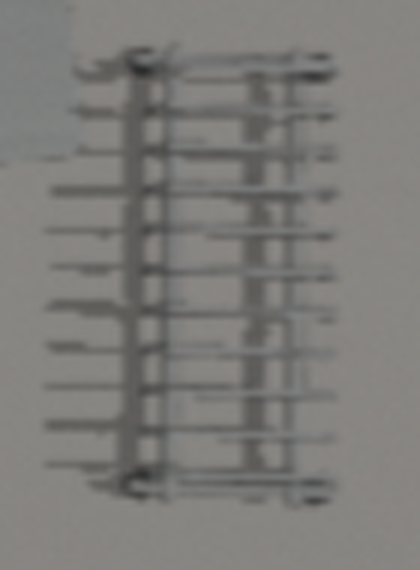

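Request:
apply_moves:
  claw: [0,-0.2,-0.45,-0.45,-0.45,-0.45,-0.45,-0.45,-0.45,-0.45,-0.45]
  slide:
    - [0,0,-0.03]
    - [0,0.03,0]
    - [-0.02,0.04,0]
    - [-0.02,0.04,0]
    - [-0.02,0.04,0]
    - [-0.02,0.04,0]
    - [-0.02,0.02,0]
    - [-0.02,0,0]
    - [0,0,0]
    - [0,0,0]
    - [0,0,0]
  yaw: [0,0,0,0,0,0,0,0,0,0,0]

```text
clock: 27.1
tcp_pos: [547.2, 290.9, 301.3]
orientation: [-0.042, 0.999, -0.0, -0.002]
contact_force: [0.1, 0.4, 0.4]
grip_width: 23.7
```

```bash
python3 -c "
from hh import *
to([566.5,293.7,190],184.8)"
```

```text
tcp [547.2 290.9 301.3] psi -175.17 tilt [-0.003 -0.001 -1.   ] F [0.1 0.4 0.4] w 23.7 t 27.1 q [ 0.31  0.45  1.35  0.    1.35 -1.35]
tool shift mm [-19.8   1.2 111.2] | 113.0
yaw units 0.01
```

Request:
apply_moves:
  claw: [-0.45,-0.45,-0.45,-0.45,-0.45,-0.45,-0.45]
  slide:
    - [-0.02,0.001,0.03]
    - [0,0,0.03]
    - [0,0,0.03]
    - [0,0,0.02]
    - [0,0,0]
    - [0,0,0]
    - [0,0,0]
  yaw: [0,0,0,0,0,0,0]

```text
clock: 27.8
tcp_pos: [569.3, 294.4, 194.3]
orientation: [-0.042, 0.999, 0.0, 0.002]
contact_force: [-0.1, 0.2, -0.4]
grip_width: 23.8
```

```bash
python3 -c "
from hh import *
to([566.5,293.7,137],184.8)
s,t=snap('13')
cv2.imwrite('pics/k13s.png',cv2.resize(s['img'][70:190,300:420],None,fx=5,fy=5,interpolation=cv2.INTER_CUBIC))"
```

```text
tcp [569.3 294.4 194.3] psi -175.15 tilt [ 0.003  0.001 -1.   ] F [-0.1  0.2 -0.4] w 23.8 t 27.8 q [ 0.3   0.58  1.42  0.    1.14 -1.35]
tool shift mm [ 3.  -0.5 57.3] | 57.4
yaw units 0.01
```

View pics/k13s.png

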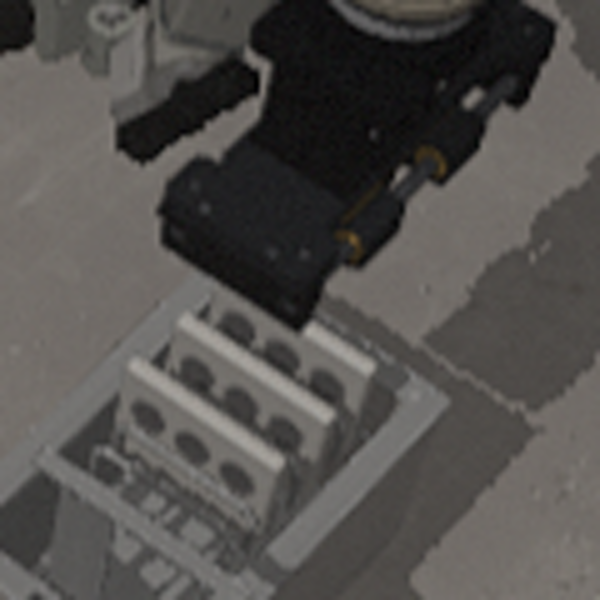

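Request:
apply_moves:
  claw: [-0.45,-0.45,-0.45,-0.45,-0.45,-0.45,-0.45]
  slide:
    - [0.003,-0.001,0.015]
    - [0,0,0.015]
    - [0,0,0.008]
    - [0,0,0]
    - [0,0,0.01]
    - [0,0,0.008]
    - [0,0,0]
  yaw: [0,0,0,0,0,0,0]

```text
clock: 28.6
tcp_pos: [564.8, 292.7, 135.2]
orientation: [-0.042, 0.999, -0.0, -0.001]
contact_force: [0.7, 0.5, -0.4]
grip_width: 24.1
```

```bash
python3 -c "
from hh import *
to([566.5,293.7,137],184.8)"
```

```text
tcp [564.8 292.7 135.2] psi -175.15 tilt [-0.002 -0.001 -1.   ] F [ 0.7  0.5 -0.4] w 24.1 t 28.6 q [ 0.3   0.65  1.48  0.    1.02 -1.35]
tool shift mm [-1.8  0.9 -1.8] | 2.7
yaw units 0.01
```

No contact. Close, check, lift slowly.

Request:
apply_moves:
  claw: [-1,-1,-1,-1,-1]
  slide:
    - [0,0,0]
    - [0,0,0]
    - [0,0,0]
    - [0,0,0]
    - [0,0,0]
  yaw: [0,0,0,0,0]

```text
clock: 29.1
tcp_pos: [565.8, 293.1, 136.8]
orientation: [-0.042, 0.999, 0.0, 0.0]
contact_force: [1.5, 0.1, 0.7]
grip_width: 9.6
```

Request:
apply_moves:
  claw: [-1,-1,-1,-1,-1,-1,-1,-1,-1,-1]
  slide:
    - [0,0,-0.005]
    - [0,0,-0.01]
    - [0,0,-0.015]
    - [0,0,-0.02]
    - [0,0,-0.03]
    - [0,0,-0.03]
    - [0,0,-0.03]
    - [0,0,-0.03]
    - [0,0,0]
    - [0,0,0]
  yaw: [0,0,0,0,0,0,0,0,0,0]

```text
clock: 30.1
tcp_pos: [565.4, 293.0, 307.2]
orientation: [-0.042, 0.999, 0.0, 0.001]
contact_force: [-1.3, -0.6, -2.2]
grip_width: 9.9
```

```bash
python3 -c "
from hh import *
to([524.7,-243,170],87)
s,t=snap('14')
cv2.imwrite('pics/k14s.png',cv2.resize(s['img'][20:190,290:420],None,fx=4,fy=4,interpolation=cv2.INTER_CUBIC))"
```

```text
tcp [565.4 293.  307.2] psi -175.14 tilt [ 0.001  0.    -1.   ] F [-1.3 -0.6 -2.2] w 9.9 t 30.1 q [ 0.3   0.47  1.3  -0.    1.38 -1.35]
tool shift mm [  86.2 -530.6  137. ] | 554.8
yaw units 16.31
```

View pics/k14s.png

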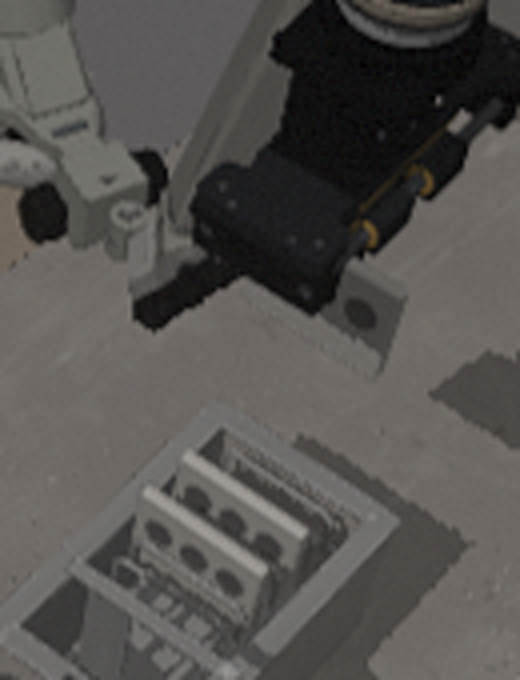

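Request:
apply_moves:
  claw: [-1,-1,-1,-1,-1,-1,-1,-1,-1,-1,-1,-1]
  slide:
    - [0,-0.02,0]
    - [0.005,-0.04,0]
    - [0.005,-0.045,0]
    - [0.005,-0.045,0]
    - [0.005,-0.045,0]
    - [0.005,-0.045,0]
    - [0.01,-0.045,0]
    - [0.01,-0.045,0]
    - [0.01,-0.045,0]
    - [0.01,-0.04,0]
    - [0.01,-0.04,0]
    - [0.01,-0.04,0]
  yaw: [0,0,0,0,0,0,0,0,0,0,0,0]

```text
clock: 31.4
tcp_pos: [521.3, -208.5, 304.5]
orientation: [-0.042, 0.999, 0.001, -0.002]
contact_force: [0.5, -0.9, -2.5]
grip_width: 9.6
```

Request:
apply_moves:
  claw: [-1,-1,-1,-1,-1,-1,-1,-1,-1,-1,-1,-1]
  slide:
    - [0,-0.03,0]
    - [0,-0.02,0]
    - [0,0,0]
    - [0,0,0]
    - [0,0,0]
    - [0,0,0]
    - [0,0,0]
    - [0,0,0]
    - [0,0,0]
    - [0,0,0]
    - [0,0,0]
    - [0,0,0]
  yaw: [1,1,1,1,1,1,1,1,1,1,1,1]

```text
clock: 32.6
tcp_pos: [524.0, -256.7, 304.3]
orientation: [0.555, 0.832, 0.0, -0.002]
contact_force: [-0.3, -0.3, -2.4]
grip_width: 9.4
```

```bash
python3 -c "
from hh import *
to([535.7,-243.8,170],87)"
```

```text
tcp [ 524.  -256.7  304.3] psi 112.6 tilt [-0.004  0.003 -1.   ] F [-0.3 -0.3 -2.4] w 9.4 t 32.6 q [-0.65  0.39  1.43  0.    1.32 -1.04]
tool shift mm [  6.8  16.1 134.3] | 135.4
yaw units 4.27
```

Request:
apply_moves:
  claw: [-1,-1,-1,-1,-1,-1,-1,-1,-1]
  slide:
    - [0,0,0.01]
    - [0,0,0.03]
    - [0,0,0.03]
    - [0,0,0.03]
    - [0,0,0.02]
    - [0,0,0.01]
    - [0,0,0]
    - [0,0,0]
    - [0,0,0]
  yaw: [1,1,1,1,0.3,0,0,0,0]

```text
clock: 33.5
tcp_pos: [525.7, -257.9, 177.6]
orientation: [0.725, 0.689, 0.0, 0.001]
contact_force: [-0.8, -0.2, -1.5]
grip_width: 10.0
```

```bash
python3 -c "
from hh import *
to([535.7,-243.8,130],87)"
```

```text
tcp [ 525.7 -257.9  177.6] psi 87.08 tilt [ 0.002 -0.001 -1.   ] F [-0.8 -0.2 -1.5] w 10.0 t 33.5 q [-0.65  0.53  1.58 -0.    1.03 -0.6 ]
tool shift mm [14.6  9.2 47.6] | 50.7
yaw units 0.01
```

Request:
apply_moves:
  claw: [-1,-1,-1,-1,-1,-1,-1]
  slide:
    - [0.008,0.005,0.02]
    - [0.006,0.004,0.02]
    - [0,0,0.015]
    - [0,0,0.008]
    - [0,0,0]
    - [0,0,0]
    - [0,0,0]
  yaw: [0,0,0,0,0,0,0]

```text
clock: 34.2
tcp_pos: [535.3, -244.5, 114.6]
orientation: [0.725, 0.689, 0.0, 0.001]
contact_force: [0.0, -0.3, -1.7]
grip_width: 9.8
```

```bash
python3 -c "
from hh import *
to([535.7,-243.8,115],87)
s,t=snap('15')
cv2.imwrite('pics/k15s.png',cv2.resize(s['img'][215:345,100:240],None,fx=5.6,fy=5,interpolation=cv2.INTER_CUBIC))
cv2.imwrite('pics/k15t.png',cv2.resize(t['img'][190:290,310:390],None,fx=6,fy=6,interpolation=cv2.INTER_CUBIC))"
```

```text
tcp [ 535.3 -244.5  114.6] psi 87.05 tilt [ 0.002 -0.001 -1.   ] F [ 0.  -0.3 -1.7] w 9.8 t 34.2 q [-0.62  0.62  1.62 -0.    0.9  -0.57]
tool shift mm [ 0.7  0.3 -0.4] | 0.8
yaw units 0.01
```

View pics/k15s.png

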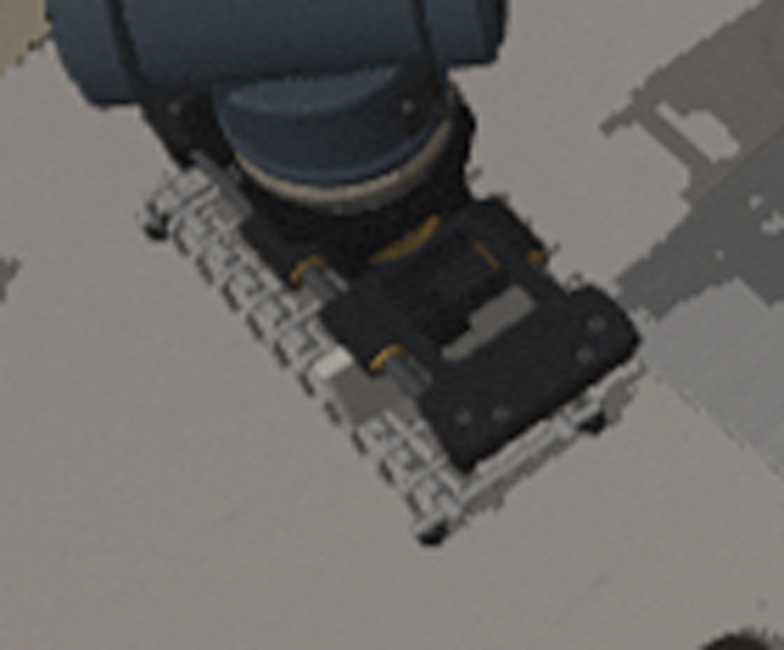

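View pics/k15t.png

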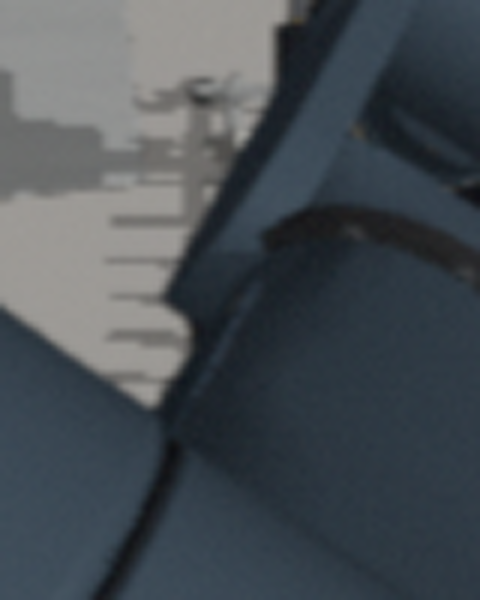

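```bash
python3 -c "
from hh import *
s=load('scene15')
W=pts(s);X,Y,Z=W[...,0],W[...,1],W[...,2]
# zoom window of slab
for (a,b) in [(318,362),(335,362),(345,385),(355,400),(365,385),(375,400),(360,415),(385,380)]:
  u=int(100+a/5.6);v=int(215+b/5);print((a,b),W[v,u].round(1),s['img'][v,u])
# slab predicted corners
c=np.array([535.3,-244.5]);ex=np.array([.9986,-.0515]);ey=np.array([.0515,.9986])
for nm,dx,dy,z in [('top-near+',5,-45,137.6),('top-near-',-5,-45,137.6),('bot+',5,-45,71.6),('bot-',-5,-45,71.6)]:
  p=c+dx*ex+dy*ey; u,v=proj(s,[*p,z]); print(nm,p.round(1),((u+.5-100)*5.6,(v+.5-215)*5))
for h in (36,54,72,90):
  for C in ([471.5,-243.0],[472.8,-240.5]):
    p=np.array(C)+h*ex-40*ey; u,v=proj(s,[*p,52]); print('hoop',h,C,((u+.5-100)*5.6,(v+.5-215)*5))
cv2.imwrite('pics/k15s2.png',cv2.resize(s['img'][265:325,140:200],None,fx=10,fy=10,interpolation=cv2.INTER_CUBIC))
"
```

```text
(318, 362) [ 528.1 -287.5  135.7] [124 127 131]
(335, 362) [ 531.8 -283.   134.7] [157 163 167]
(345, 385) [ 536.9 -285.   119.7] [78 81 84]
(355, 400) [ 536.9 -283.7   99.5] [80 82 84]
(365, 385) [ 536.5 -277.2  104.4] [79 83 84]
(375, 400) [ 537.6 -278.1   90.3] [79 82 84]
(360, 415) [ 535.1 -283.9   78.1] [76 78 81]
(385, 380) [ 537.  -270.7   99.2] [79 83 85]
top-near+ [ 538.  -289.7] (np.float64(327.849244146164), np.float64(381.2324582233646))
top-near- [ 528.  -289.2] (np.float64(311.7080526686813), np.float64(363.4419850796479))
bot+ [ 538.  -289.7] (np.float64(356.456985975914), np.float64(436.5191033460195))
bot- [ 528.  -289.2] (np.float64(341.0657484634391), np.float64(419.47548047746324))
hoop 36 [471.5, -243.0] (np.float64(321.75790491722836), np.float64(392.46204611660687))
hoop 36 [472.8, -240.5] (np.float64(328.9178867786787), np.float64(390.741364612))
hoop 54 [471.5, -243.0] (np.float64(348.76200945105694), np.float64(422.33185727230506))
hoop 54 [472.8, -240.5] (np.float64(355.9539364633458), np.float64(420.58932994254576))
hoop 72 [471.5, -243.0] (np.float64(376.0884928850727), np.float64(452.558258547742))
hoop 72 [472.8, -240.5] (np.float64(383.31261988809376), np.float64(450.7934849088082))
hoop 90 [471.5, -243.0] (np.float64(403.74316279391564), np.float64(483.14767382405705))
hoop 90 [472.8, -240.5] (np.float64(410.9997469263242), np.float64(481.3602436467974))
```

View pics/k15s2.png

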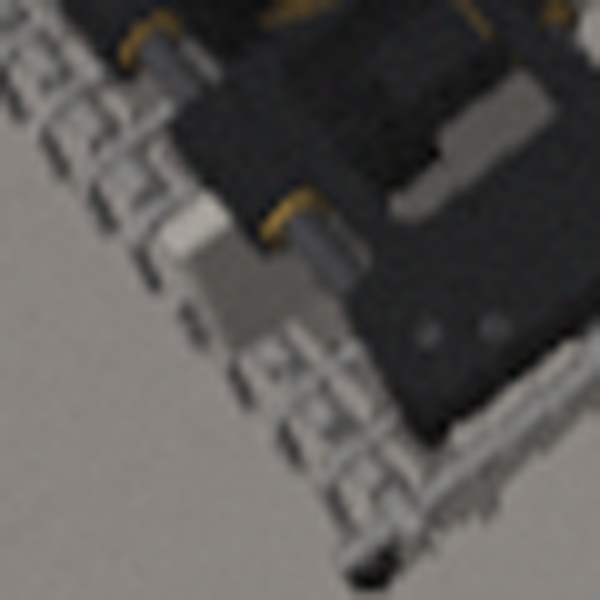

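Request:
apply_moves:
  claw: [-1,-1,-1,-1,-1,-1,-1,-1]
  slide:
    - [0.001,0,0.01]
    - [0,0,0.01]
    - [0,0,0.006]
    - [0,0,0.006]
    - [0,0,0.006]
    - [0,0,0.003]
    - [0,0,0]
    - [0,0,0]
  yaw: [0,0,0,0,0,0,0,0]

```text
clock: 35.1
tcp_pos: [534.9, -242.9, 72.4]
orientation: [0.725, 0.689, 0.0, 0.0]
contact_force: [2.4, 0.1, -2.5]
grip_width: 9.7
```

```bash
python3 -c "
from hh import *
to([535.7,-243.8,63],87)
s,=snap('16',('scene',))
cv2.imwrite('pics/k16.png',cv2.resize(s['img'][255:335,130:210],None,fx=7,fy=7,interpolation=cv2.INTER_CUBIC))"
```

```text
tcp [ 534.9 -242.9   72.4] psi 87.05 tilt [ 0. -0. -1.] F [ 2.4  0.1 -2.5] w 9.7 t 35.1 q [-0.62  0.68  1.65  0.    0.81 -0.57]
tool shift mm [-0.9  0.9  9.4] | 9.4
yaw units 0.01
```

View pics/k16.png

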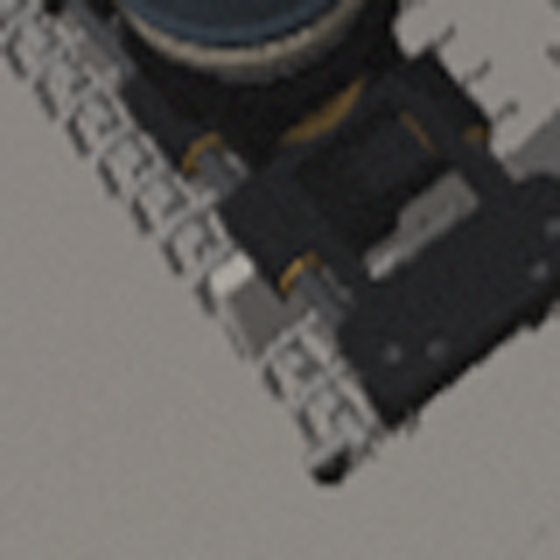

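Request:
apply_moves:
  claw: [-1,-1,-1,-1,-1]
  slide:
    - [0,0.001,0.005]
    - [0,0,0.003]
    - [0,0,0.001]
    - [0,0,0]
    - [0,0,0]
  yaw: [0,0,0,0,0]

```text
clock: 35.65
tcp_pos: [535.4, -242.8, 63.4]
orientation: [0.725, 0.689, -0.0, -0.0]
contact_force: [0.4, -0.4, -1.3]
grip_width: 10.0
```

Slab almost on the rails. One more mm, then release with a modest opening.

Request:
apply_moves:
  claw: [-1,-1,-0.7,-0.45,-0.45,-0.45,-0.45,-0.45,-0.45,-0.45,-0.45]
  slide:
    - [0,0,0.001]
    - [0,0,0]
    - [0,0,0]
    - [0,0,0]
    - [0,0,0]
    - [0,0,-0.01]
    - [0,0,-0.03]
    - [0,0,-0.04]
    - [0,0,-0.05]
    - [0,0,-0.05]
    - [0,0,-0.05]
  yaw: [0,0,0,0,0,0,0,0,0,0,0]

```text
clock: 36.75
tcp_pos: [535.3, -242.6, 295.2]
orientation: [0.725, 0.689, 0.0, 0.0]
contact_force: [0.5, -0.7, -0.6]
grip_width: 24.0
```

```bash
python3 -c "
from hh import *
to([570.5,258,230],184.8)
s,=snap('17',('scene',))
cv2.imwrite('pics/k17.png',cv2.resize(s['img'][225:345,100:240],None,fx=5.6,fy=5,interpolation=cv2.INTER_CUBIC))"
```

```text
tcp [ 535.3 -242.6  295.2] psi 87.06 tilt [ 0. -0. -1.] F [ 0.5 -0.7 -0.6] w 24.0 t 36.75 q [-0.62  0.4   1.44  0.    1.3  -0.56]
tool shift mm [501.7   9.5  65.1] | 506.0
yaw units -16.29
```

View pics/k17.png

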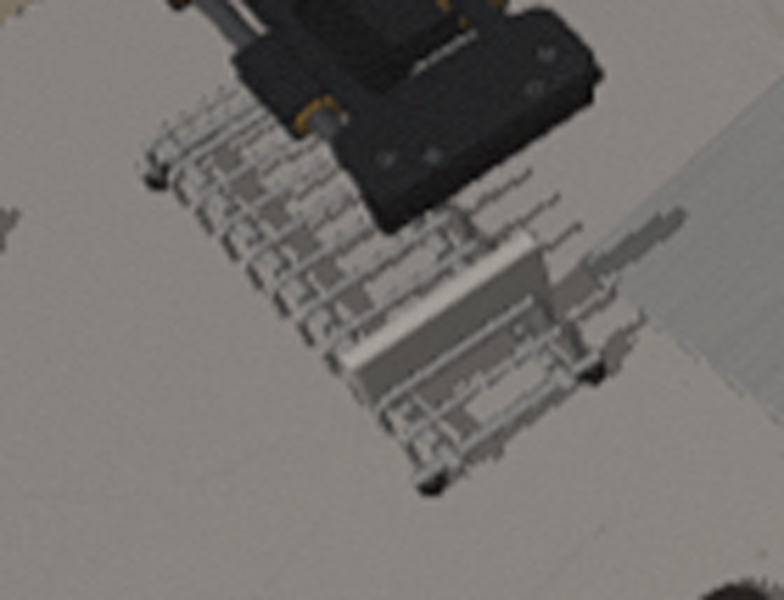

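Request:
apply_moves:
  claw: [-0.45,-0.45,-0.45,-0.45,-0.45,-0.45,-0.45,-0.45,-0.45,-0.45,-0.45,-0.45]
  slide:
    - [0.03,0,0]
    - [0.045,0,0]
    - [0.045,0,0]
    - [0.045,0,0]
    - [0.045,0,0]
    - [0.045,0,0]
    - [0.045,0,0]
    - [0.045,0,0]
    - [0.045,0,0]
    - [0.045,0,0]
    - [0.045,0,0]
    - [0.025,0,0]
  yaw: [0,0,0,0,0,0,0,0,0,0,0,0]

```text
clock: 38.0
tcp_pos: [561.0, 265.0, 292.8]
orientation: [0.724, 0.69, 0.001, -0.0]
contact_force: [1.0, -0.1, 0.2]
grip_width: 23.9
```

Request:
apply_moves:
  claw: [-0.45,-0.45,-0.45,-0.45,-0.45,-0.45,-0.45,-0.45,-0.45,-0.45,-0.45,-0.45]
  slide:
    - [0,0,0]
    - [0,0,0]
    - [0,0,0]
    - [0,0,0]
    - [0,0,0]
    - [0,0,0]
    - [0,0,0]
    - [0,0,0]
    - [0,0,0]
    - [0,0,0]
    - [0,0,0]
    - [0,0,0]
  yaw: [-1,-1,-1,-1,-1,-1,-1,-1,-1,-1,-1,-1]

```text
clock: 39.2
tcp_pos: [561.4, 261.4, 292.8]
orientation: [0.18, 0.984, 0.0, 0.0]
contact_force: [-0.7, -0.5, -0.0]
grip_width: 24.0
```

Request:
apply_moves:
  claw: [-0.45,-0.45,-0.45,-0.45,-0.45,-0.45,-0.45]
  slide:
    - [0,0,0]
    - [0,0,0]
    - [0,0,0]
    - [0,0,0]
    - [0,0,0]
    - [0,0,0]
    - [0,0,0]
  yaw: [-1,-1,-1,-1,-0.3,0,0]

```text
clock: 39.9
tcp_pos: [561.5, 261.5, 292.7]
orientation: [-0.042, 0.999, 0.0, 0.0]
contact_force: [-0.7, 0.3, 0.6]
grip_width: 23.7
```

```bash
python3 -c "
from hh import *
to([570.3,258.2,200],184.8)"
```

```text
tcp [561.5 261.5 292.7] psi -175.18 tilt [ 0.  0. -1.] F [-0.7  0.3  0.6] w 23.7 t 39.9 q [ 0.26  0.45  1.36 -0.    1.33 -1.4 ]
tool shift mm [-8.5 -4.  92.7] | 93.2
yaw units 0.0
```

Request:
apply_moves:
  claw: [-0.45,-0.45,-0.45,-0.45,-0.45,-0.45,-0.45]
  slide:
    - [-0.0085,-0.004,0.03]
    - [0,0,0.03]
    - [0,0,0.02]
    - [0,0,0.01]
    - [0,0,0]
    - [0,0,0]
    - [0,0,0]
  yaw: [0,0,0,0,0,0,0]

```text
clock: 40.6
tcp_pos: [571.4, 258.5, 204.0]
orientation: [-0.042, 0.999, 0.0, 0.001]
contact_force: [-0.1, 0.5, -0.2]
grip_width: 23.9
```

```bash
python3 -c "
from hh import *
to([570.3,258.2,136],184.8)
s,=snap('18',('scene',))
cv2.imwrite('pics/k18s.png',cv2.resize(s['img'][70:190,300:420],None,fx=5,fy=5,interpolation=cv2.INTER_CUBIC))"
```

```text
tcp [571.4 258.5 204. ] psi -175.14 tilt [ 0.003  0.001 -1.   ] F [-0.1  0.5 -0.2] w 23.9 t 40.6 q [ 0.25  0.55  1.45  0.    1.14 -1.41]
tool shift mm [ 1.3 -0.3 68. ] | 68.0
yaw units 0.01
```

View pics/k18s.png

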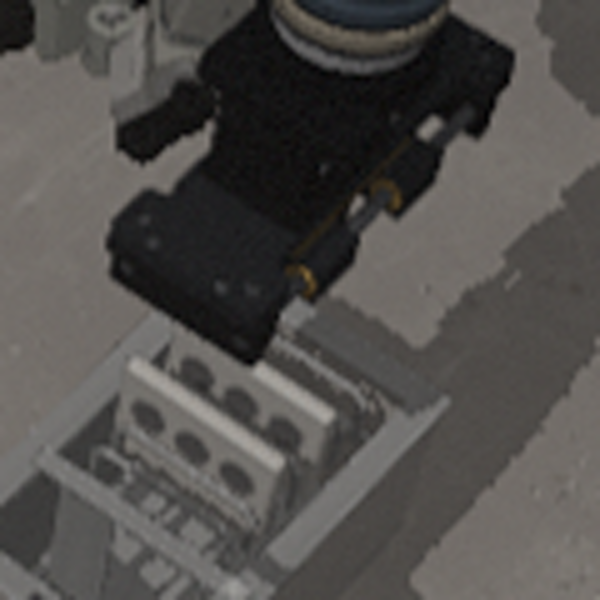

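Request:
apply_moves:
  claw: [-0.45,-0.45,-0.45,-0.45,-0.45,-0.45,-0.45,-0.45]
  slide:
    - [0.001,0,0.02]
    - [0,0,0.015]
    - [0,0,0.01]
    - [0,0,0]
    - [0,0,0.012]
    - [0,0,0.01]
    - [0,0,0]
    - [0,0,0]
  yaw: [0,0,0,0,0,0,0,0]

```text
clock: 41.45
tcp_pos: [569.3, 258.1, 135.1]
orientation: [-0.042, 0.999, -0.0, -0.0]
contact_force: [-0.3, -0.1, 0.7]
grip_width: 24.0
```

Request:
apply_moves:
  claw: [-1,-1,-1,-1,-1]
  slide:
    - [0,0,0]
    - [0,0,0]
    - [0,0,0]
    - [0,0,0]
    - [0,0,0]
  yaw: [0,0,0,0,0]

```text
clock: 41.95
tcp_pos: [569.7, 258.2, 135.9]
orientation: [-0.042, 0.999, 0.0, 0.0]
contact_force: [-0.9, -0.1, 0.6]
grip_width: 9.9
```

Request:
apply_moves:
  claw: [-1,-1,-1,-1,-1,-1,-1,-1,-1,-1]
  slide:
    - [0,0,-0.005]
    - [0,0,-0.01]
    - [0,0,-0.015]
    - [0,0,-0.02]
    - [0,0,-0.03]
    - [0,0,-0.03]
    - [0,0,-0.03]
    - [0,0,-0.03]
    - [0,0,0]
    - [0,0,0]
  yaw: [0,0,0,0,0,0,0,0,0,0]

```text
clock: 42.95
tcp_pos: [569.3, 258.1, 306.2]
orientation: [-0.042, 0.999, 0.0, 0.001]
contact_force: [-0.2, -0.3, -2.6]
grip_width: 9.8
```

```bash
python3 -c "
from hh import *
to([481.6,-241,300],87)
s,=snap('19',('scene',))
cv2.imwrite('pics/k19s.png',cv2.resize(s['img'][20:190,290:420],None,fx=3.5,fy=3.5,interpolation=cv2.INTER_CUBIC))"
```

```text
tcp [569.3 258.1 306.2] psi -175.14 tilt [ 0.001  0.    -1.   ] F [-0.2 -0.3 -2.6] w 9.8 t 42.95 q [ 0.25  0.45  1.33  0.    1.36 -1.41]
tool shift mm [ 129.6 -489.9    5.9] | 506.8
yaw units 16.31
```

View pics/k19s.png

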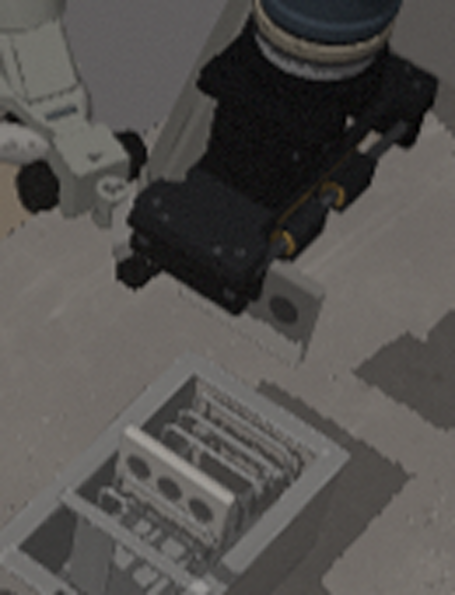

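Request:
apply_moves:
  claw: [-1,-1,-1,-1,-1,-1,-1,-1,-1,-1,-1,-1]
  slide:
    - [0,-0.02,0]
    - [0.01,-0.04,0]
    - [0.012,-0.045,0]
    - [0.012,-0.045,0]
    - [0.012,-0.045,0]
    - [0.012,-0.045,0]
    - [0.012,-0.045,0]
    - [0.012,-0.045,0]
    - [0.012,-0.045,0]
    - [0.012,-0.045,0]
    - [0.012,-0.04,0]
    - [0.012,-0.03,0]
  yaw: [0,0,0,0,0,0,0,0,0,0,0,0]

```text
clock: 44.2
tcp_pos: [479.9, -243.1, 303.4]
orientation: [-0.042, 0.999, 0.001, -0.002]
contact_force: [0.2, 0.7, -1.9]
grip_width: 10.0
```

Request:
apply_moves:
  claw: [-1,-1,-1,-1,-1,-1,-1,-1,-1,-1,-1,-1]
  slide:
    - [0,0,0]
    - [0,0,0]
    - [0,0,0]
    - [0,0,0]
    - [0,0,0]
    - [0,0,0]
    - [0,0,0]
    - [0,0,0]
    - [0,0,0]
    - [0,0,0]
    - [0,0,0]
    - [0,0,0]
  yaw: [1,1,1,1,1,1,1,1,1,1,1,1]

```text
clock: 45.4
tcp_pos: [480.2, -240.3, 303.3]
orientation: [0.555, 0.832, 0.0, -0.002]
contact_force: [0.3, 0.1, -1.1]
grip_width: 9.6
```

Request:
apply_moves:
  claw: [-1,-1,-1,-1,-1,-1,-1,-1,-1]
  slide:
    - [0,0,0.01]
    - [0,0,0.03]
    - [0,0,0.03]
    - [0,0,0.03]
    - [0,0,0.02]
    - [0,0,0.01]
    - [0,0,0]
    - [0,0,0]
    - [0,0,0]
  yaw: [1,1,1,1,0.3,0,0,0,0]

```text
clock: 46.3
tcp_pos: [482.0, -241.6, 176.5]
orientation: [0.725, 0.689, 0.0, 0.001]
contact_force: [-0.4, -0.2, -1.0]
grip_width: 9.8
```

```bash
python3 -c "
from hh import *
to([481.6,-241,114],87)"
```

```text
tcp [ 482.  -241.6  176.5] psi 87.08 tilt [ 0.002 -0.001 -1.   ] F [-0.4 -0.2 -1. ] w 9.8 t 46.3 q [-0.67  0.47  1.7  -0.    0.97 -0.62]
tool shift mm [ 0.7 -0.6 62.5] | 62.5
yaw units 0.01
```

Request:
apply_moves:
  claw: [-1,-1,-1,-1,-1,-1,-1]
  slide:
    - [0,0,0.02]
    - [0,0,0.02]
    - [0,0,0.015]
    - [0,0,0.007]
    - [0,0,0]
    - [0,0,0]
    - [0,0,0]
  yaw: [0,0,0,0,0,0,0]

```text
clock: 47.0
tcp_pos: [482.1, -241.7, 114.5]
orientation: [0.725, 0.689, 0.0, 0.001]
contact_force: [0.2, -0.6, -0.3]
grip_width: 9.5
```

```bash
python3 -c "
from hh import *
to([481.6,-241,114],87)
s,=snap('20',('scene',))
cv2.imwrite('pics/k20.png',cv2.resize(s['img'][225:345,100:240],None,fx=5.6,fy=5,interpolation=cv2.INTER_CUBIC))
W=pts(s);X,Y,Z=W[...,0],W[...,1],W[...,2]
m=(X>350)&(X<610)&(Y>-330)&(Y<-190)&(Z>33)&(Z<58)
print(cv2.minAreaRect(W[m][:,:2].astype(np.float32)))
"
```

```text
tcp [ 482.1 -241.7  114.5] psi 87.06 tilt [ 0.002 -0.001 -1.   ] F [ 0.2 -0.6 -0.3] w 9.5 t 47.0 q [-0.67  0.57  1.75  0.    0.82 -0.62]
tool shift mm [ 0.6 -0.5  0.5] | 1.0
yaw units 0.01
((472.67822265625, -240.5714874267578), (88.56157684326172, 185.68641662597656), 86.97726440429688)
```

View pics/k20.png

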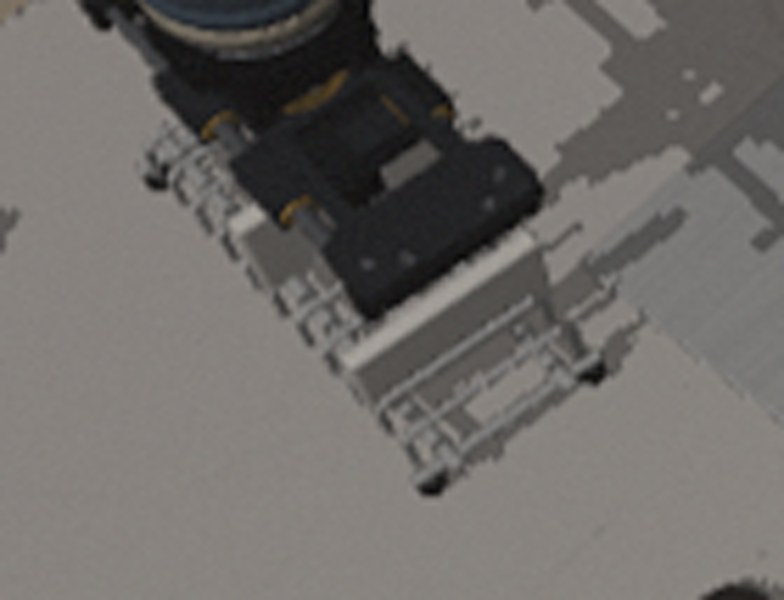

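Request:
apply_moves:
  claw: [-1,-1,-1,-1,-1,-1,-1,-1]
  slide:
    - [0,0,0.01]
    - [0,0,0.01]
    - [0,0,0.006]
    - [0,0,0.006]
    - [0,0,0.006]
    - [0,0,0.004]
    - [0,0,0]
    - [0,0,0]
  yaw: [0,0,0,0,0,0,0,0]

```text
clock: 47.85
tcp_pos: [481.4, -241.1, 71.4]
orientation: [0.725, 0.689, -0.0, -0.0]
contact_force: [0.1, 0.1, -0.9]
grip_width: 9.3
```

Free in the slot. Lower to the rails and release.

Request:
apply_moves:
  claw: [-1,-1,-1,-1,-1]
  slide:
    - [0,0,0.005]
    - [0,0,0.003]
    - [0,0,0.001]
    - [0,0,0]
    - [0,0,0]
  yaw: [0,0,0,0,0]

```text
clock: 48.35
tcp_pos: [481.4, -241.2, 62.5]
orientation: [0.725, 0.689, 0.0, 0.0]
contact_force: [-0.7, -0.0, -0.9]
grip_width: 9.6
```

Request:
apply_moves:
  claw: [-1,-1,-0.7,-0.45,-0.45,-0.45,-0.45,-0.45,-0.45,-0.45,-0.45]
  slide:
    - [0,0,0.001]
    - [0,0,0]
    - [0,0,0]
    - [0,0,0]
    - [0,0,0]
    - [0,0,-0.01]
    - [0,0,-0.03]
    - [0,0,-0.04]
    - [0,0,-0.05]
    - [0,0,-0.05]
    - [0,0,-0.05]
  yaw: [0,0,0,0,0,0,0,0,0,0,0]

```text
clock: 49.45
tcp_pos: [480.9, -240.8, 294.2]
orientation: [0.725, 0.689, 0.0, 0.0]
contact_force: [1.2, -1.0, -0.8]
grip_width: 23.7
```

```bash
python3 -c "
from hh import *
to([573,222.3,300],184.8)
s,=snap('21',('scene',))
cv2.imwrite('pics/k21.png',cv2.resize(s['img'][225:345,100:240],None,fx=5.6,fy=5,interpolation=cv2.INTER_CUBIC))
"
```

```text
tcp [ 480.9 -240.8  294.2] psi 87.06 tilt [ 0. -0. -1.] F [ 1.2 -1.  -0.8] w 23.7 t 49.45 q [-0.67  0.33  1.56 -0.    1.25 -0.62]
tool shift mm [467.2  68.2  -5.9] | 472.2
yaw units -16.29
```

View pics/k21.png

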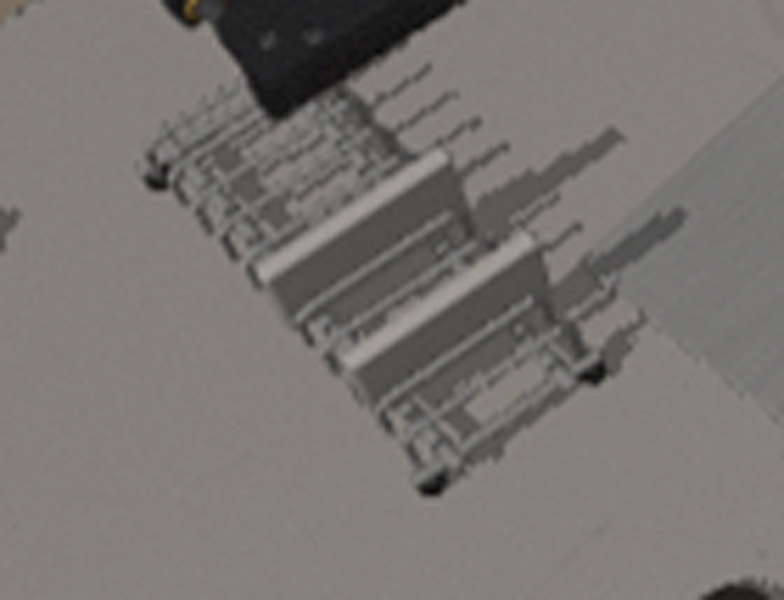

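Request:
apply_moves:
  claw: [-0.45,-0.45,-0.45,-0.45,-0.45,-0.45,-0.45,-0.45,-0.45,-0.45,-0.45,-0.45]
  slide:
    - [0.03,0.003,0]
    - [0.04,0.006,0]
    - [0.04,0.006,0]
    - [0.042,0.006,0]
    - [0.042,0.006,0]
    - [0.042,0.006,0]
    - [0.042,0.006,0]
    - [0.042,0.006,0]
    - [0.042,0.006,0]
    - [0.04,0.006,0]
    - [0.04,0.006,0]
    - [0.025,0.005,0]
  yaw: [0,0,0,0,0,0,0,0,0,0,0,0]

```text
clock: 50.7
tcp_pos: [573.0, 224.7, 291.7]
orientation: [0.724, 0.689, 0.0, -0.0]
contact_force: [0.3, -0.7, 0.7]
grip_width: 24.1
```

Request:
apply_moves:
  claw: [-0.45,-0.45,-0.45,-0.45,-0.45,-0.45,-0.45,-0.45,-0.45,-0.45,-0.45,-0.45]
  slide:
    - [0,0,0]
    - [0,0,0]
    - [0,0,0]
    - [0,0,0]
    - [0,0,0]
    - [0,0,0]
    - [0,0,0]
    - [0,0,0]
    - [0,0,0]
    - [0,0,0]
    - [0,0,0]
    - [0,0,0]
  yaw: [-1,-1,-1,-1,-1,-1,-1,-1,-1,-1,-1,-1]

```text
clock: 51.9
tcp_pos: [572.9, 221.7, 291.7]
orientation: [0.18, 0.984, -0.0, -0.0]
contact_force: [0.2, -0.5, -0.4]
grip_width: 24.0
```

Request:
apply_moves:
  claw: [-0.45,-0.45,-0.45,-0.45,-0.45,-0.45,-0.45]
  slide:
    - [0,0,0]
    - [0,0,0]
    - [0,0,0]
    - [0,0,0]
    - [0,0,0]
    - [0,0,0]
    - [0,0,0]
  yaw: [-1,-1,-1,-1,-0.3,0,0]

```text
clock: 52.6
tcp_pos: [573.1, 221.7, 291.6]
orientation: [-0.042, 0.999, -0.0, 0.0]
contact_force: [-0.1, 0.4, -0.1]
grip_width: 24.0
```

```bash
python3 -c "
from hh import *
to([573,222.5,200],184.8)"
```

```text
tcp [573.1 221.7 291.6] psi -175.19 tilt [ 0. -0. -1.] F [-0.1  0.4 -0.1] w 24.0 t 52.6 q [ 0.19  0.45  1.38 -0.    1.32 -1.47]
tool shift mm [-0.   0.8 91.6] | 91.6
yaw units 0.0
```

Request:
apply_moves:
  claw: [-0.45,-0.45,-0.45,-0.45,-0.45,-0.45,-0.45]
  slide:
    - [0,0.001,0.03]
    - [0,0,0.03]
    - [0,0,0.02]
    - [0,0,0.012]
    - [0,0,0]
    - [0,0,0]
    - [0,0,0]
  yaw: [0,0,0,0,0,0,0]

```text
clock: 53.3
tcp_pos: [574.2, 223.0, 200.9]
orientation: [-0.042, 0.999, 0.0, 0.001]
contact_force: [0.1, -0.3, 0.1]
grip_width: 24.2
```

```bash
python3 -c "
from hh import *
to([573,222.5,138],184.8)
s,=snap('22',('scene',))
cv2.imwrite('pics/k22s.png',cv2.resize(s['img'][70:220,290:420],None,fx=4,fy=4,interpolation=cv2.INTER_CUBIC))"
```

```text
tcp [574.2 223.  200.9] psi -175.15 tilt [ 0.003  0.001 -1.   ] F [ 0.1 -0.3  0.1] w 24.2 t 53.3 q [ 0.19  0.54  1.48 -0.    1.12 -1.47]
tool shift mm [ 1.4 -0.4 62.9] | 62.9
yaw units 0.01
```

View pics/k22s.png

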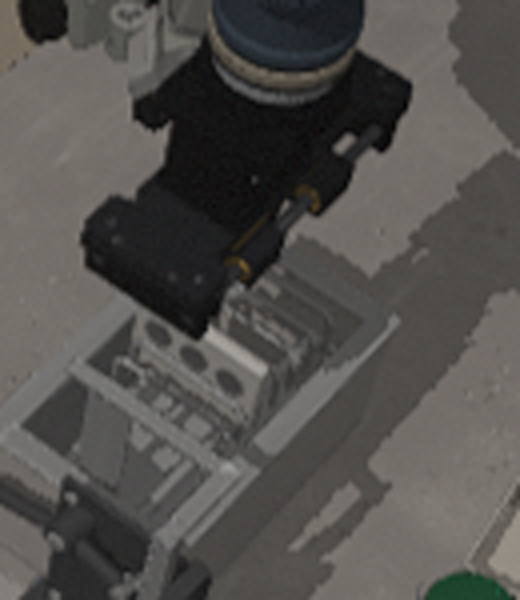

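Request:
apply_moves:
  claw: [-0.45,-0.45,-0.45,-0.45,-0.45,-0.45,-0.45,-0.45]
  slide:
    - [0.001,0,0.02]
    - [0,0,0.015]
    - [0,0,0.01]
    - [0,0,0]
    - [0,0,0.01]
    - [0,0,0.006]
    - [0,0,0]
    - [0,0,0]
  yaw: [0,0,0,0,0,0,0,0]

```text
clock: 54.15
tcp_pos: [572.3, 222.7, 138.5]
orientation: [-0.042, 0.999, 0.0, 0.0]
contact_force: [-0.1, 0.3, -0.1]
grip_width: 23.8
```

Request:
apply_moves:
  claw: [-1,-1,-1,-1,-1]
  slide:
    - [0,0,0]
    - [0,0,0]
    - [0,0,0]
    - [0,0,0]
    - [0,0,0]
  yaw: [0,0,0,0,0]

```text
clock: 54.65
tcp_pos: [572.4, 222.7, 138.8]
orientation: [-0.042, 0.999, 0.0, 0.0]
contact_force: [0.5, 1.0, 0.5]
grip_width: 9.9
```

Request:
apply_moves:
  claw: [-1,-1,-1,-1,-1,-1,-1,-1,-1,-1]
  slide:
    - [0,0,-0.005]
    - [0,0,-0.01]
    - [0,0,-0.015]
    - [0,0,-0.02]
    - [0,0,-0.03]
    - [0,0,-0.03]
    - [0,0,-0.03]
    - [0,0,-0.03]
    - [0,0,0]
    - [0,0,0]
  yaw: [0,0,0,0,0,0,0,0,0,0]

```text
clock: 55.65
tcp_pos: [572.0, 222.7, 309.2]
orientation: [-0.042, 0.999, 0.0, 0.001]
contact_force: [0.0, 0.2, -1.3]
grip_width: 9.9
```

```bash
python3 -c "
from hh import *
to([427.6,-238,300],87)
s,t=snap('23')
cv2.imwrite('pics/k23s.png',cv2.resize(s['img'][20:190,290:420],None,fx=3.5,fy=3.5,interpolation=cv2.INTER_CUBIC))
for d in (s,t):
  W=pts(d);X,Y,Z=W[...,0],W[...,1],W[...,2]
  m=(X>350)&(X<610)&(Y>-330)&(Y<-190)&(Z>33)&(Z<58)
  print(cv2.minAreaRect(W[m][:,:2].astype(np.float32)))"
```

```text
tcp [572.  222.7 309.2] psi -175.14 tilt [ 0.001  0.    -1.   ] F [ 0.   0.2 -1.3] w 9.9 t 55.65 q [ 0.19  0.43  1.35 -0.    1.36 -1.47]
tool shift mm [ 183.  -446.8    8.9] | 482.9
yaw units 16.31
((471.5462341308594, -242.2427520751953), (88.86557006835938, 187.41299438476562), 88.23351287841797)
((474.2718811035156, -235.0404510498047), (88.41015625, 184.6689453125), 87.37796783447266)
```

View pics/k23s.png

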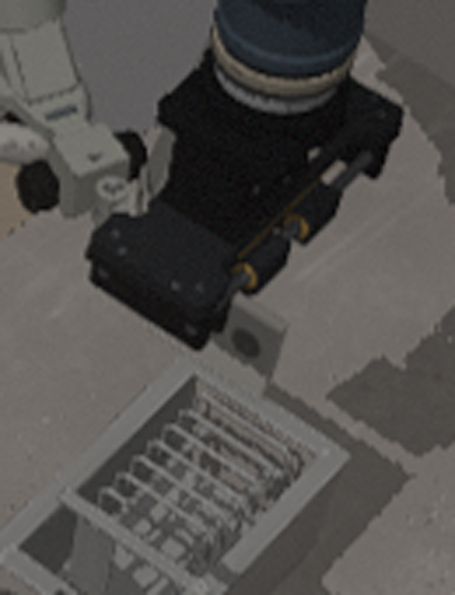

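View pics/top23.png

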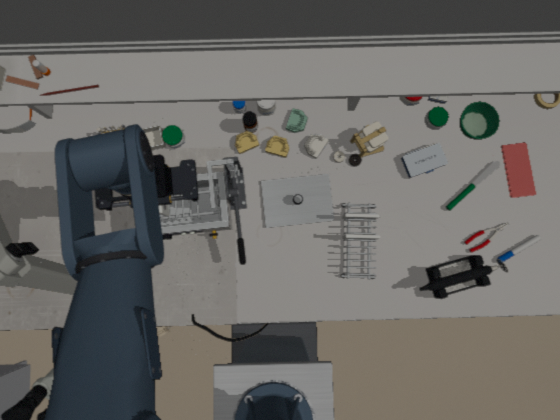

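Request:
apply_moves:
  claw: [-1,-1,-1,-1,-1,-1,-1,-1,-1,-1,-1,-1]
  slide:
    - [0.005,-0.02,0]
    - [0.015,-0.035,0]
    - [0.017,-0.042,0]
    - [0.017,-0.042,0]
    - [0.017,-0.042,0]
    - [0.017,-0.042,0]
    - [0.017,-0.042,0]
    - [0.017,-0.042,0]
    - [0.017,-0.042,0]
    - [0.017,-0.042,0]
    - [0.016,-0.035,0]
    - [0.011,-0.02,0]
  yaw: [0,0,0,0,0,0,0,0,0,0,0,0]

```text
clock: 56.95
tcp_pos: [426.0, -239.5, 306.8]
orientation: [-0.041, 0.999, 0.001, -0.001]
contact_force: [0.3, -0.5, -0.5]
grip_width: 10.0
```

Request:
apply_moves:
  claw: [-1,-1,-1,-1,-1,-1,-1,-1,-1,-1,-1,-1]
  slide:
    - [0,0,0]
    - [0,0,0]
    - [0,0,0]
    - [0,0,0]
    - [0,0,0]
    - [0,0,0]
    - [0,0,0]
    - [0,0,0]
    - [0,0,0]
    - [0,0,0]
    - [0,0,0]
    - [0,0,0]
  yaw: [1,1,1,1,1,1,1,1,1,1,1,1]

```text
clock: 58.15
tcp_pos: [426.7, -236.5, 306.7]
orientation: [0.555, 0.832, 0.0, -0.002]
contact_force: [0.5, -0.2, -1.8]
grip_width: 9.7
```

Request:
apply_moves:
  claw: [-1,-1,-1,-1,-1,-1,-1,-1,-1]
  slide:
    - [0,0,0.01]
    - [0,0,0.03]
    - [0,0,0.03]
    - [0,0,0.03]
    - [0,0,0.02]
    - [0,0,0.01]
    - [0,0,0]
    - [0,0,0]
    - [0,0,0]
  yaw: [1,1,1,1,0.3,0,0,0,0]

```text
clock: 59.05
tcp_pos: [428.2, -237.8, 179.4]
orientation: [0.725, 0.689, 0.0, 0.001]
contact_force: [-0.5, -0.5, -0.9]
grip_width: 10.0
```

```bash
python3 -c "
from hh import *
to([427.6,-238.2,116],87)"
```

```text
tcp [ 428.2 -237.8  179.4] psi 87.08 tilt [ 0.002 -0.001 -1.   ] F [-0.5 -0.5 -0.9] w 10.0 t 59.05 q [-0.74  0.41  1.81 -0.    0.92 -0.68]
tool shift mm [-0.4 -0.7 63.4] | 63.4
yaw units 0.01
```

Request:
apply_moves:
  claw: [-1,-1,-1,-1,-1,-1,-1]
  slide:
    - [0,0,0.02]
    - [0,0,0.02]
    - [0,0,0.015]
    - [0,0,0.008]
    - [0,0,0]
    - [0,0,0]
    - [0,0,0]
  yaw: [0,0,0,0,0,0,0]

```text
clock: 59.75
tcp_pos: [428.2, -237.7, 116.4]
orientation: [0.725, 0.689, 0.0, 0.001]
contact_force: [1.1, -0.3, -0.7]
grip_width: 9.7
```

```bash
python3 -c "
from hh import *
to([427.6,-238.2,116],87)
s,=snap('24',('scene',))
cv2.imwrite('pics/k24.png',cv2.resize(s['img'][225:345,100:240],None,fx=5.6,fy=5,interpolation=cv2.INTER_CUBIC))"
```

```text
tcp [ 428.2 -237.7  116.4] psi 87.07 tilt [ 0.002 -0.001 -1.   ] F [ 1.1 -0.3 -0.7] w 9.7 t 59.75 q [-0.74  0.52  1.87 -0.    0.75 -0.68]
tool shift mm [-0.5 -0.6  0.4] | 0.9
yaw units 0.01
```

View pics/k24.png

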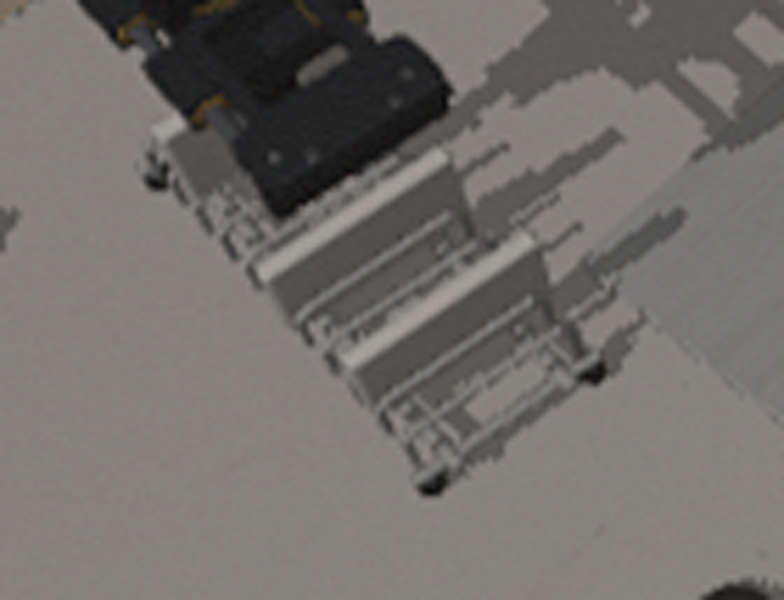

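Request:
apply_moves:
  claw: [-1,-1,-1,-1,-1,-1,-1,-1]
  slide:
    - [0,0,0.01]
    - [0,0,0.01]
    - [0,0,0.006]
    - [0,0,0.006]
    - [0,0,0.006]
    - [0,0,0.004]
    - [0,0,0]
    - [0,0,0]
  yaw: [0,0,0,0,0,0,0,0]

```text
clock: 60.6
tcp_pos: [427.6, -237.2, 73.4]
orientation: [0.725, 0.689, -0.0, -0.0]
contact_force: [-0.0, 0.5, -1.0]
grip_width: 9.9
```

Request:
apply_moves:
  claw: [-1,-1,-1,-1,-1]
  slide:
    - [0,0,0.004]
    - [0,0,0.003]
    - [0,0,0.001]
    - [0,0,0]
    - [0,0,0]
  yaw: [0,0,0,0,0]

```text
clock: 61.1
tcp_pos: [427.6, -237.2, 65.5]
orientation: [0.725, 0.689, 0.0, 0.0]
contact_force: [-0.6, 0.6, -1.1]
grip_width: 9.8
```

Request:
apply_moves:
  claw: [-1,-1,-0.7,-0.45,-0.45,-0.45,-0.45,-0.45,-0.45,-0.45,-0.45]
  slide:
    - [0,0,0.001]
    - [0,0,0]
    - [0,0,0]
    - [0,0,0]
    - [0,0,0]
    - [0,0,-0.01]
    - [0,0,-0.03]
    - [0,0,-0.04]
    - [0,0,-0.05]
    - [0,0,-0.05]
    - [0,0,-0.05]
  yaw: [0,0,0,0,0,0,0,0,0,0,0]

```text
clock: 62.2
tcp_pos: [427.0, -236.7, 297.2]
orientation: [0.725, 0.689, 0.0, 0.0]
contact_force: [1.1, -0.5, -0.6]
grip_width: 23.6
```

Request:
apply_moves:
  claw: [-0.45,-0.45,-0.45,-0.45,-0.45,-0.45,-0.45]
  slide:
    - [0.03,0,-0.02]
    - [0.04,0,0]
    - [0.04,0,0]
    - [0.04,0,0]
    - [0.04,0,0]
    - [0.02,0,0]
    - [0,0,0]
  yaw: [0,0,0,0,0,0,0]

```text
clock: 62.9
tcp_pos: [437.5, -25.0, 315.0]
orientation: [0.724, 0.69, 0.0, -0.0]
contact_force: [-0.1, 0.2, 0.0]
grip_width: 24.4
```

```bash
python3 -c "
from hh import *
to()
s,t=snap('25')
cv2.imwrite('pics/k25.png',cv2.resize(s['img'][225:345,100:240],None,fx=5.6,fy=5,interpolation=cv2.INTER_CUBIC))
for n,d in (('s',s),('t',t)):
  W=pts(d);X,Y,Z=W[...,0],W[...,1],W[...,2]
  m=(X>480)&(X<700)&(Y>-190)&(Y<30)&(Z>4)&(Z<20);P=W[m];A=np.c_[P[:,:2]-P[:,:2].mean(0),np.ones(len(P))]
  print(n,'lid',len(P),P.mean(0).round(1),np.linalg.lstsq(A,P[:,2],rcond=None)[0].round(4))
  m=((Z>72)&(Z<110)&(X>380)&(X<600)&(Y>-320)&(Y<-170)).astype(np.uint8)
  k,l,st,c=cv2.connectedComponentsWithStats(m)
  for i in range(1,k):
    if st[i,4]>40: Q=W[l==i]; print(n,cv2.minAreaRect(Q[:,:2].astype(np.float32)),np.percentile(Q[:,2],90))
  m=(X>520)&(X<660)&(Y>100)&(Y<150)&(Z>185)&(Z<215);print('hanger',m.sum(),np.median(Z[m]) if m.any() else None)
"
```

```text
tcp [437.5 -25.  315. ] psi 87.29 tilt [ 0.     0.001 -1.   ] F [-0.1  0.2  0. ] w 24.4 t 62.9 q [-0.31  0.15  1.75  0.    1.24 -0.27]
s lid 4350 [588.3 -83.7  10.2] [7.00000e-04 8.00000e-04 1.01548e+01]
s ((426.57037353515625, -237.03831481933594), (89.29075622558594, 12.64659309387207), 85.91332244873047) 87.77045728312194
s ((480.34381103515625, -242.302734375), (89.5001220703125, 11.907221794128418), 86.3006820678711) 87.94443471541052
s ((533.952392578125, -243.3172607421875), (89.7867431640625, 11.730530738830566), 87.02281188964844) 87.94390762054998
hanger 310 197.28255607074416
t lid 2329 [601.2 -91.7   9. ] [-3.1000e-03  2.3000e-03  9.0372e+00]
t ((535.8095703125, -238.38943481445312), (88.12190246582031, 10.334223747253418), 87.22531127929688) 86.69235549847768
t ((481.7000427246094, -237.9646453857422), (89.33796691894531, 10.239431381225586), 87.4718017578125) 86.85618999141289
t ((427.6995849609375, -232.02293395996094), (89.3229751586914, 9.809001922607422), 85.75337982177734) 86.9376058610487
hanger 251 196.55867732196782
```

View pics/k25.png

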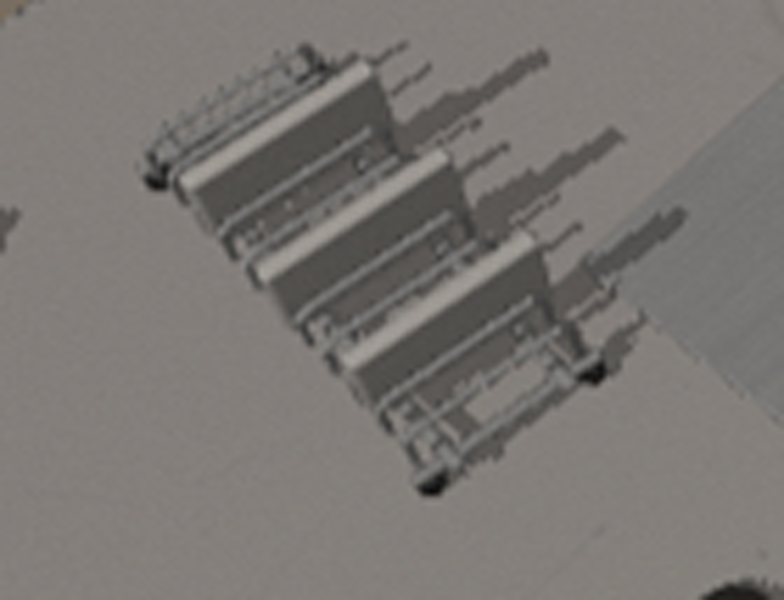

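View pics/scene25.png

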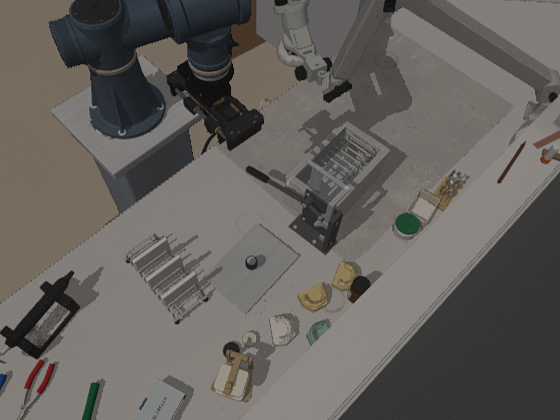

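```bash
python3 -c "
from bench import ticket
print(ticket.finish_job())"
```

```text
the job is handed in; nothing more can be done
None
```

I did the whole job in about 63 s of robot time and handed it in. No verdict comes back, so the result rests on my own last checks.

**What I did**
- **Lid:** I lifted it off by its knob and laid it knob up on the worktop. Contact came about 6 mm higher than expected, at 32 N, so I eased up and let go.
- **Lever:** I gripped it and worked six full strokes. The slab tops rose one tooth (12 mm) at a time.
- **Slabs:** There were three, slabs 1 to 3; the slot for slab 4 was empty. I stood each in its own slot of the rack, 54 mm apart. The rack had been knocked about 40 mm aside during the run, so I measured it again before placing anything.

**Last checks**
- **Slabs in the rack:** All three stand upright with their tops at about 87 mm; 86 mm is expected when seated. Their faces are within about 0.02 rad of the rack's direction.
- **Lid:** Its top is at 9 to 10 mm and its tilt under 0.004 rad, so it lies flat.
- **Carrier:** It is empty. Its hanger bar is at about 197 mm, against 198 mm expected with the lift right up at 0.070.
- **Arm:** It was clear of everything, with contact force near zero.

**Disagreement:** The two cameras differ by 1 to 2 mm in x and 4 to 5 mm in y on the rack and slabs. I used their average. All the slabs lifted freely; slab 1 brushed its rack slot at 2.4 N until I moved it 1 mm, and the others went in freely.

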